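# Lay out the hand-wash kit on the laundry bench

## Robot

A 6-joint arm with a two-finger parallel gripper is mounted at the origin on the work surface. World frame = base frame: x ahead of the robot, y to its left, z up, the work surface at z = 0. Lengths are in m, angles in degrees, forces in N, time in s.
With the tool pointing down it reaches from about 0.35 to 0.875 m from the base axis. Payload 4.2 kg.
Tool frame: the origin (TCP) lies midway between the tips of the shut fingers; the grasp point (between the pads) lies 19 mm behind it; z points along the fingers, y is the direction in which the jaws open and shut (so a half turn about z gives the same grasp; the last joint's range is limited). The gripper opens to 87 mm and grips with 3 to 60 N. Pads are 19 mm wide; open, the fingers measure 117 mm over their backs; the gripper's body (75 mm by 190 mm) begins 51 mm behind the grasp point.
Start: joints at [-57.662, 22.042, 0.453, 0, -68.411, -14.817], TCP at [0.188, -0.596, 0.223] pointing down, gripper open.
Joint ranges: [-179.83, 179.83], [-69.29, 118.12], [-61.27, 80.66], [-181.25, 117.63], [-171.15, -9.14], [-177.46, 177.46]. Speed limits (degrees/s): [159.86, 159.86, 180, 180, 180, 180].

## Interface

Orientations are given as a 3x3 rotation matrix whose columns are the frame's x, y, z axes.
In Python, from station import sense, capture, calibration, finish_job gives the robot as it stands.
- The arm moves only by the tool carry_out, never from a script. Its argument "commands" is one flat list of numbers, 6 for each row, row after row: the shift along the tool's x, y, z in mm, then the turn, a rotation vector about the tool's x, y, z in rad. A call has 1 to 5 rows; each row shifts and turns the pose as measured when the row begins, along the tool's axes as they then stand; what a row does not reach is not made up. A row lasts 1/8 s, in which the tool goes at most 62.5 mm and 10.7 degrees, less where a joint would pass 70% of its speed; a pose out of reach is approached as far as the arm can. A call is refused whole if a number of a shift passes 62.5 or a number of a turn 0.188, either way. A call with a gripper value outside its range is refused whole. "grip" is the finger opening in mm, from 0 to 87, set as the call begins (left out, the last holds). The fingers move at their own pace and stop on an object; the grip force is fixed at half the most. Time passes only in rows, so rows that do not move let the fingers close. It gives the time, the measured TCP pose, the force and the opening at its end, in the units of the state.
- sense(): the state, without advancing time (a new reading comes with each control period).
- capture(name): name is "side" or "top" or "wrist"; returns the picture (420x560x3 uint8, red, green, blue); there is no depth.
- calibration(name): a dict with "fx", "fy", "cx", "cy" (pixels), "dist" ([k1, k2, p1, p2, k3] as OpenCV has them; the pictures are not rectified), "rvec" (rotation vector, rad) and "tvec" (3), from world to camera coordinates, as OpenCV has them. Camera axes: x right, y down, z forward; pixel columns grow to the right and rows downward; lengths in m; the calibration is good to about 2 mm. A picture is of the moment at which its call begins: read the wrist's pose just before it. calibration takes no time and is no camera call; for the wrist camera it gives the pose at the moment of the call.
- finish_job(): hands the job in, once; it reports no verdict.
The state is a dict: "time_s": time; "joints": joint angles; "joint_velocities": joint speeds; "effort": joint torques, N m; "tcp_pos": TCP position; "ee_rot": TCP orientation; "wrist_force": force on the tool from outside, world axes, zero at the start; "moment": the same for the moment, N m; "gripper_width": opening from 0.0 (shut) to 1.0 (fully open).
Only numpy, scipy, OpenCV 4.12 (cv2) and the standard library are available. Lean on these libraries where they do the work, as an engineer would, in place of code of your own. Each camera call takes 0.05 s, during which the arm holds its last target.

## Task

Lay out the hand-wash kit on the black drip mat, left and right as the robot sees it: the steel soap dish in the centre of the middle bay with its long side running front to back, the bar of soap lying flat in the middle of the dish and lengthways in it, the glass jar standing in the centre of the bay to the left of the dish, and the little round tin standing in the centre of the bay to the right of it. The tin is tucked in behind the tall white canister, so move the canister aside first, and once the tin is in its bay stand the canister back in the middle of its brown cork mat, square with it. Leave the brush and the loose clothespin where they lie, and keep off the peg basket.

Things in the scene. Friction and masses are not known exactly. Their poses are not given: they have to be found in the camera images.
- drip_mat: Black rubber drip mat fixed to the bench, 124 mm front to back (its x) by 280 mm wide (its y), 6 mm thick, flat on top. Two thin white stripes (at y = +46 and -46 mm, flush with the top) part it into three bays side by side; the bay centres lie at y = +93 mm (left bay), 0 (middle) and -93 mm (right bay), all at x = 0. Origin: centre of its underside, on the bench; x points away from the robot, y to the left, z up. Turned up to about 0.2 rad.
- cork_top (a point): Dark brown cork mat fixed to the bench, 88 mm (its x, away from the robot) by 100 mm (its y, to the left), 4 mm thick: the canister stands on it at the start. The point is the centre of its top face. Turned up to about 0.3 rad.
- canister_mid (a point): Tall white box-shaped plastic canister with grey lid, 80 mm (x, front to back) by 60 mm (y) by 125 mm high, about 0.45 kg, loose. The point is its centre, half-way up; z up. It starts on the cork mat, in front of the tin (towards the robot), its back face about 5 mm from the tin.
- tin_mid (a point): Small round metal tin, diameter 50 mm, 40 mm high, about 90 g, loose, standing on the bench just behind the canister (on the side away from the robot), its axis about 70 mm from the canister's. The point is its centre, half-way up; z up.
- jar_mid (a point): Small clear glass jar with a steel screw lid, greatest diameter 52 mm, 64 mm high, about 160 g, loose, upright. The point is its centre, half-way up; z up.
- dish_mid (a point): Shallow open rectangular steel soap dish, 106 mm (its x) by 60 mm (its y) by 14 mm high, walls and floor 4 mm thick (inside 98 by 52 mm), about 140 g, loose. The point is its centre, half-way up (7 mm above its underside, 3 mm above its inner floor); z up. Either end may face front.
- soap_mid (a point): Cream-coloured bar of soap, 66 mm (its x) by 36 mm (its y) by 30 mm high, about 100 g, loose, lying flat on the bench. The point is its centre, half-way up; z up.
- brush: Bystander, loose: scrubbing brush with red plastic handle and white bristles lying crosswise at the far side of the bench, 208 mm long (its x), 50 mm wide, 34 mm high. Origin on the bench under its middle. Not to be moved.
- pin: Bystander, loose: one blue plastic clothespin lying on the bench nearer the robot, 72 mm (its x) by 12 by 10 mm high. Origin: centre of its underside. Not to be moved.
- basket: Bystander, fixed: closed white plastic peg basket with a flap lid and a few coloured pegs on it, 160 mm (x) by 200 mm (y) by 113 mm high (pegs to 127 mm), at the right end of the bench. Origin: centre of its underside.
Mind the look-alikes: they are no part of the job. What is meant by the part that bears soap_mid is not yellow, and is the smaller of those in its own colour.

How it is judged:
By the outcome, as a careful person would: the job done as asked, in the order asked, and still so for the second after the job is handed in, with the robot touching nothing.
It also fails if it takes over 141 s, if anything falls off the work surface, if the arm or the gripper's body presses on something with over 40 N, if the wrist force passes 120 N, or if a joint passes its speed limit or range.

## Working session

There is one attempt and no reset: what is moved stays moved. The work goes in short steps, Python scripts to look and compute and a tool call to move; the robot and the scene stay as the last step left them, time stands still between calls to the robot, and variables do not carry over. Pictures are saved under pics/ and viewed, and the job is handed in when it is done.

Besides the shell and the picture viewer there is one more tool, called after "Call:" as name(argument=value, ...) on one line, values as JSON. carry_out: Moves the arm, as the interface text tells. Its arguments: {"type":"object","properties":{"commands":{"type":"array"},"grip":{"type":"number"}},"required":["commands"]}

```bash
mkdir -p pics; ls
python3 - <<'E'
from station import *
import cv2,numpy as np
s=sense();print(s)
for n in("side","top","wrist"):
    c=calibration(n);print(n,c)
    im=capture(n);cv2.imwrite(f"pics/{n}0.png",im[:,:,::-1])
E
```

```text
pics
{'time_s': 0.0, 'joints': array([-5.76636785e+01,  2.20910386e+01,  3.78250486e-01, -2.92007378e-02,
       -6.84106126e+01, -1.48173418e+01]), 'joint_velocities': array([ 0.06472157, -0.05097591, -0.01872658, -0.08958222,  0.01484666,
        0.00540448]), 'effort': array([-2.14196302e-04, -3.90666854e+01,  1.87398773e+01,  4.21966285e+00,
        1.09824733e-02, -1.86050761e-04]), 'tcp_pos': array([ 0.18797873, -0.59541855,  0.22144569]), 'ee_rot': array([[-9.53673838e-01, -3.00841562e-01, -7.51585455e-04],
       [-3.00842487e-01,  9.53671589e-01,  2.07319291e-03],
       [ 9.30631006e-05,  2.20325868e-03, -9.99997568e-01]]), 'wrist_force': array([-0.20861572, -0.2335182 , -0.50270334]), 'moment': array([-0.0287206 ,  0.02152095,  0.01479132]), 'gripper_width': 0.9998131144468845}
side {'fx': 385.25518451871307, 'fy': 385.25518451871307, 'cx': 287.4986275577647, 'cy': 216.91328911605714, 'dist': array([-0.08368424,  0.        ,  0.        ,  0.        ,  0.        ]), 'rvec': array([ 0.46740222, -2.72791532,  1.20090269]), 'tvec': array([0.49346983, 0.25492787, 0.85802871])}
top {'fx': 421.2732608144868, 'fy': 421.2732608144868, 'cx': 283.47034915353845, 'cy': 216.1546120199517, 'dist': array([-0.02844885,  0.        ,  0.        ,  0.        ,  0.        ]), 'rvec': array([ 2.15218573, -2.20728188,  0.06245953]), 'tvec': array([-0.10860566,  0.59333947,  1.07769021])}
wrist {'fx': 375.88296931027094, 'fy': 375.88296931027094, 'cx': 277.65053927452715, 'cy': 207.48676727387775, 'dist': array([-0.10018034,  0.        ,  0.        ,  0.        ,  0.        ]), 'rvec': array([-1.7548632 , -2.39348491, -0.32443853]), 'tvec': array([ 0.62438334, -0.03285634,  0.39067661])}
```

View pics/top0.png

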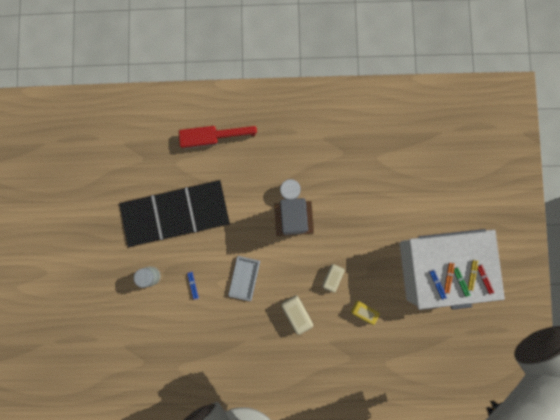

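View pics/side0.png

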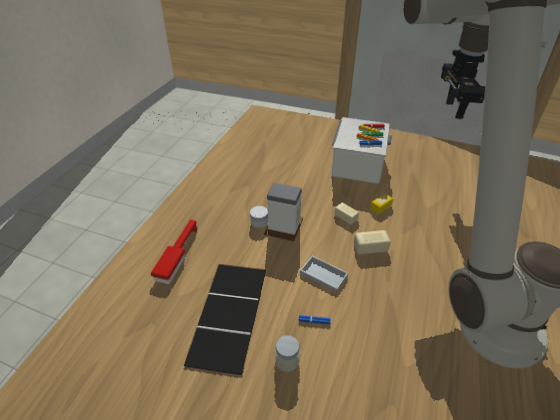

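View pics/wrist0.png

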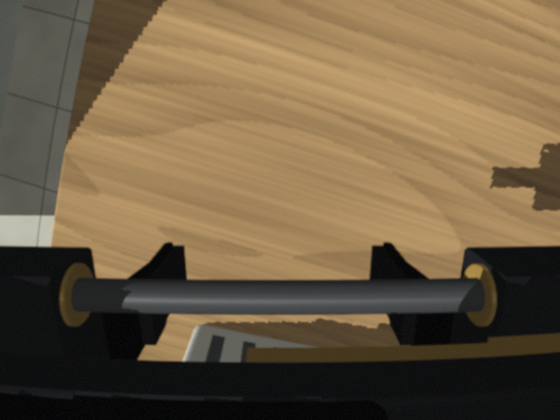

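The top view shows a cream bar at (334,278), a larger cream block at (297,315) and a yellow item at (365,313). The jar is at (147,277), the dish at (243,279), the canister at (294,216), the tin at (290,189) and the pin at (192,286).

```bash
cat > h.py <<'E'
from station import *
import cv2,numpy as np
def KD(c): return np.array([[c['fx'],0,c['cx']],[0,c['fy'],c['cy']],[0,0,1]]),np.array(c['dist'])
def back(c,px,z):
    K,D=KD(c);px=np.array(px,float).reshape(-1,1,2)
    u=cv2.undistortPoints(px,K,D).reshape(-1,2)
    R=cv2.Rodrigues(np.array(c['rvec']))[0];t=np.array(c['tvec'])
    o=-R.T@t;d=np.c_[u,np.ones(len(u))]@R
    return o+d*((z-o[2])/d[:,2])[:,None]
def proj(c,P):
    K,D=KD(c);return cv2.projectPoints(np.array(P,float).reshape(-1,1,3),np.array(c['rvec']),np.array(c['tvec']),K,D)[0].reshape(-1,2)
def save(n,im): cv2.imwrite(f"pics/{n}.png",im[:,:,::-1])
def crop(im,x0,y0,x1,y1,f): return cv2.resize(im[y0:y1,x0:x1],None,fx=f,fy=f,interpolation=cv2.INTER_CUBIC)
E
python3 - <<'E'
from h import *
im=cv2.imread("pics/top0.png")[:,:,::-1]
save("cropR",crop(im,265,165,395,345,3.3))
save("cropL",crop(im,110,170,270,310,4.5))
c=calibration("top")
for n,px,z in [("small",(334,278),.03),("big",(297,315),.03),("yel",(365,313),.02),("jar",(150,276),.06),("dish",(243,279),.01),("can",(294,216),.125),("tin",(290,189),.04),("mat",(175,213),.006),("pin",(192,286),.01),("basket",(455,270),.11)]:
    print(n,back(c,px,z)[0].round(4))
E
```

```text
small [ 0.4281 -0.2488  0.03  ]
big [ 0.3369 -0.1518  0.03  ]
yel [ 0.3362 -0.3264  0.02  ]
jar [0.446  0.2139 0.06  ]
dish [ 0.4296 -0.0139  0.01  ]
can [ 0.5828 -0.1496  0.125 ]
tin [ 0.6585 -0.1423  0.04  ]
mat [0.6072 0.1642 0.006 ]
pin [0.4144 0.12   0.01  ]
basket [ 0.4458 -0.5278  0.11  ]
```

View pics/cropR.png

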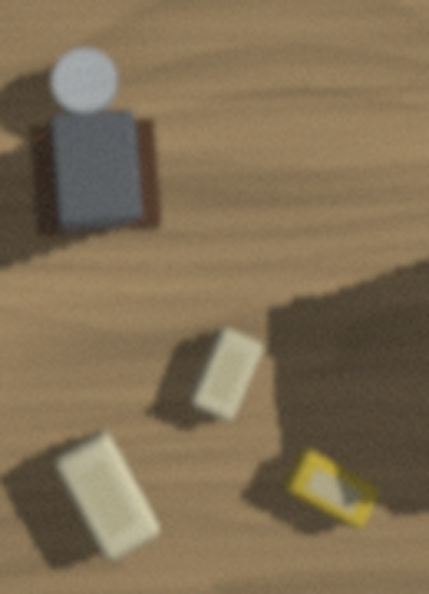

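View pics/cropL.png

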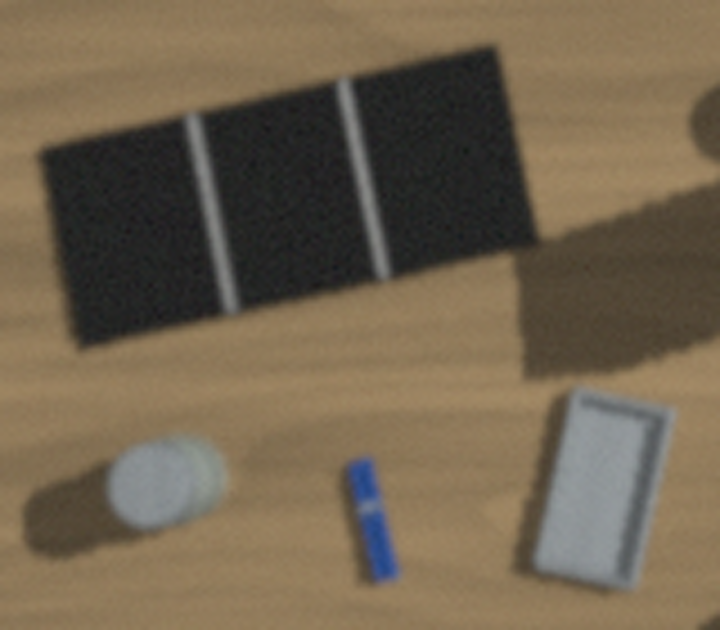

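Run:
```python
from h import *
c=calibration("wrist");s=sense();R=s['ee_rot'];p=s['tcp_pos']
Rc=cv2.Rodrigues(c['rvec'])[0]
print("cam in tool",(R.T@(-Rc.T@c['tvec']-p)).round(4)); print("cam axes in tool\n",(R.T@Rc.T).round(3))
print(proj(c,[p,p+R@[0,0,.1],p+R@[0,0,.2]]).round())
im=cv2.imread("pics/side0.png")[:,:,::-1]
save("sideA",crop(im,180,190,410,390,3.4))
save("sideB",crop(im,235,175,405,290,4.6))
ct=calibration("top");Rc=cv2.Rodrigues(ct['rvec'])[0];print(-Rc.T@ct['tvec'])
ct=calibration("side");Rc=cv2.Rodrigues(ct['rvec'])[0];print(-Rc.T@ct['tvec'])
```

```text
cam in tool [ 0.0717 -0.0005 -0.1624]
cam axes in tool
 [[ 0.    -0.964 -0.265]
 [ 1.     0.     0.   ]
 [-0.    -0.265  0.964]]
[[279. 263.]
 [278. 207.]
 [278. 180.]]
[ 0.51376684 -0.13625104  1.11478356]
[0.32273569 0.59857089 0.76306522]
```

View pics/sideA.png

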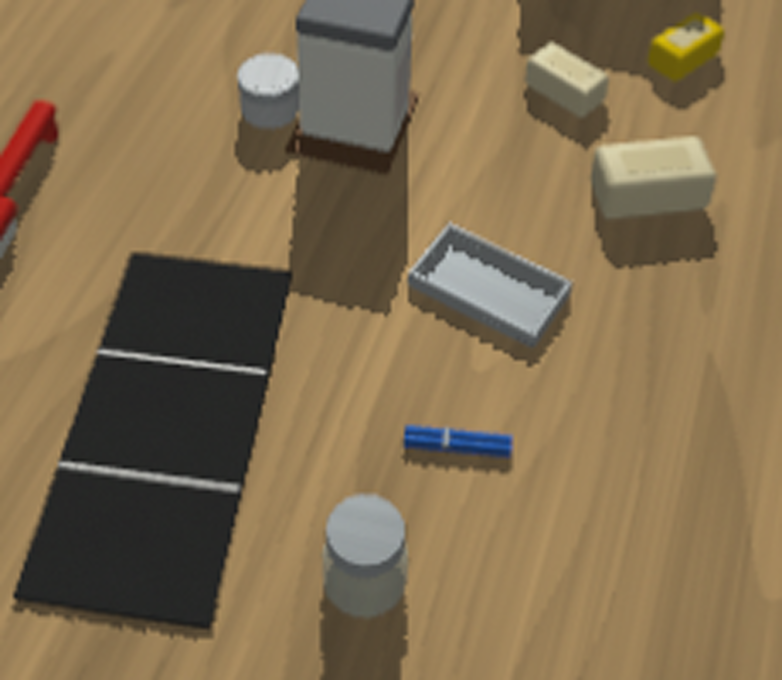

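View pics/sideB.png

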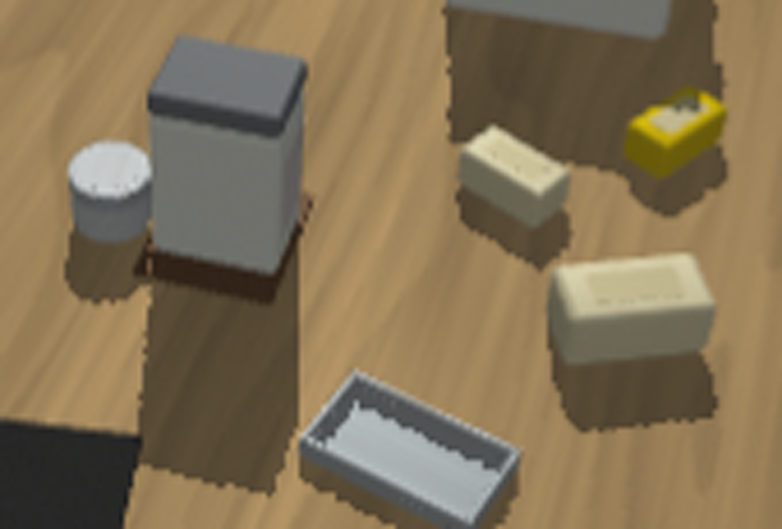

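```bash
cat > fit.py <<'E'
from h import *
from scipy.optimize import least_squares
def fit(views,z,x0,dx,dy,fixed=None):
    # views: list of (calib, px Nx2, local corner idx) ; corners order FL,FR,NR,NL
    C=np.array([[dx/2,dy/2],[dx/2,-dy/2],[-dx/2,-dy/2],[-dx/2,dy/2]])
    def P(v):
        c,s=np.cos(v[2]),np.sin(v[2]);X=C@np.array([[c,s],[-s,c]])+v[:2]
        return np.c_[X,np.full(4,z)]
    def f(v): return np.concatenate([(proj(c,P(v)[idx])-px).ravel() for c,px,idx in views])
    r=least_squares(f,x0);return r.x,r.fun.reshape(-1,2).round(1)
def uc(p,x0,y0,f): return (np.array(p,float)+.5)/f-.5+np.array([x0,y0])
E
python3 - <<'E'
from fit import *
t=calibration("top");s=calibration("side")
L=lambda p:uc(p,110,170,4.5)
Rr=lambda p:uc(p,265,165,3.3)
A=lambda p:uc(p,180,190,3.4)
B=lambda p:uc(p,235,175,4.6)
i=[0,1,2,3]
mt=(t,L([(40,150),(497,45),(538,243),(78,348)]),i);ms=(s,A([(15,598),(133,254),(290,270),(210,628)]),i)
for v in ([mt],[ms],[mt,ms]): print("mat",*fit(v,.006,[.6,.16,.2],.124,.28))
dt=(t,L([(577,388),(674,408),(635,590),(533,570)]),i);ds=(s,A([(410,271),(451,224),(571,287),(532,338)]),i)
for v in ([dt],[ds],[dt,ds]): print("dish",*fit(v,.014,[.43,-.01,-.2],.106,.06))
st=(t,Rr([(228,327),(262,348),(231,420),(194,404)]),i);ss=(s,B([(460,150),(492,125),(570,172),(535,207)]),i)
for v in ([st],[ss],[st,ss]): print("soap",*fit(v,.03,[.43,-.25,-.4],.066,.036))
kt=(t,Rr([(53,115),(132,110),(142,220),(60,228)]),i);ks=(s,B([(149,98),(178,38),(306,62),(277,125)]),i)
for v in ([kt],[ks],[kt,ks]): print("can",*fit(v,.129,[.58,-.15,0],.08,.06))
ct=(t,Rr([(32,126),(152,120),(160,226),(38,234)]),i);
print("cork",*fit([ct],.004,[.58,-.15,0],.088,.1))
for n,c,px in [("tin t",t,Rr([(84,80)])),("tin s",s,B([(110,170)]))]: print(n,back(c,px,.04))
for n,c,px in [("jar t",t,L([(153,484)])),("jar s",s,A([(365,531)]))]: print(n,back(c,px,.064))
E
```

```text
mat [0.60677294 0.1682099  0.19776913] [[-0.6 -0.7]
 [-0.1 -0.7]
 [ 0.7  0.7]
 [-0.   0.7]]
mat [0.60641628 0.17063733 0.20178486] [[-0.7  0.2]
 [-0.6 -0.7]
 [ 0.8  0. ]
 [ 0.6  0.1]]
mat [0.60665324 0.16951324 0.1999302 ] [[-1.1 -0.5]
 [-0.6 -0.7]
 [ 0.2  0.6]
 [-0.5  0.9]
 [-0.6 -0.4]
 [-0.4 -1. ]
 [ 0.9 -0.3]
 [ 0.6 -0.4]]
dish [ 0.43182898 -0.01694757 -0.23909074] [[-0.6 -0.1]
 [ 0.3  0.4]
 [ 0.1  0.1]
 [ 0.2 -0.5]]
dish [ 0.43154478 -0.01397455 -0.2836485 ] [[-0.7  0.2]
 [ 0.2 -0.5]
 [ 0.6 -0.4]
 [-0.   0.5]]
dish [ 0.43174168 -0.01575695 -0.25873945] [[-0.6 -0.2]
 [ 0.2  0.8]
 [-0.8  0.3]
 [-0.6 -0.7]
 [-0.6  0.1]
 [-0.2 -0.8]
 [ 0.7 -1.4]
 [ 0.6 -0.3]]
soap [ 0.42761614 -0.24869563 -0.45706202] [[-0.9 -0.3]
 [ 1.7 -0.7]
 [ 0.4  1.1]
 [-1.2 -0. ]]
soap [ 0.4278519  -0.24259424 -0.48291553] [[-1.   0. ]
 [ 0.2  0. ]
 [ 0.7  0.9]
 [ 0.2 -1. ]]
soap [ 0.42786118 -0.24714101 -0.46647886] [[-1.3 -0.4]
 [ 1.1 -0.7]
 [-0.3  1. ]
 [-1.9 -0.2]
 [-0.7 -0.8]
 [ 0.3 -0.9]
 [ 1.  -0.3]
 [ 0.7 -2. ]]
can [ 0.58347135 -0.14946797  0.05138219] [[-0.8  0.2]
 [ 0.7 -0.3]
 [ 0.4  0.3]
 [-0.3 -0.2]]
can [ 0.58350976 -0.14348513  0.04164407] [[-1.2  0.1]
 [-0.2 -0.4]
 [ 0.6 -0.1]
 [ 0.7  0.2]]
can [ 0.583869   -0.14789559  0.04815629] [[-1.4 -0. ]
 [ 0.1 -0.4]
 [-0.3  0.2]
 [-1.1 -0.4]
 [-0.7 -0.9]
 [ 0.2 -1.3]
 [ 1.  -1.1]
 [ 1.3 -0.9]]
cork [ 0.58571567 -0.14996029  0.0351119 ] [[-0.6 -0.1]
 [ 0.7 -0.6]
 [ 0.4  0.4]
 [-0.5  0.3]]
tin t [[ 0.65874347 -0.14258385  0.04      ]]
tin s [[ 0.65817371 -0.1404691   0.04      ]]
jar t [[0.44370629 0.22869118 0.064     ]]
jar s [[0.44278398 0.23420946 0.064     ]]
```

```bash
cat > plan.py <<'E'
# usage: plan.py x y z(mm) yawdeg [maxstep]
from h import *
import sys
from scipy.spatial.transform import Rotation as Ro
def tgt(psi):
    c,s=np.cos(psi),np.sin(psi);return np.array([[-c,-s,0],[-s,c,0],[0,0,-1]])
def plan(x,y,z,psi,step=60,tstep=.17):
    st=sense();R=st['ee_rot'];p=st['tcp_pos']*1e3;T=tgt(np.radians(psi))
    d=np.array([x,y,z])-p;rv=Ro.from_matrix(R.T@T).as_rotvec()
    n=max(1,int(np.ceil(max(np.abs(R.T@d).max()/step,np.linalg.norm(d)/62,np.linalg.norm(rv)/tstep))))
    print("t",round(st['time_s'],2),"tcp",p.round(1),"d",d.round(1),"rows",n,"F",st['wrist_force'].round(1),"w",round(st['gripper_width']*87,1))
    for k in range(n):
        Rk=R@Ro.from_rotvec(rv*k/n).as_matrix()
        print(", ".join("%g"%v for v in np.r_[(Rk.T@(d/n)).round(1),(rv/n).round(3)]),",")
if __name__=="__main__":
    a=[float(v) for v in sys.argv[1:]];plan(*a)
E
python3 plan.py 560 -148 330 3
```

```text
t 0.15 tcp [ 188.  -595.6  221.7] d [372.  447.6 108.3] rows 10 F [-0.4  0.1  0.4] w 87.1
-48.9, 31.5, -10.8, 0, -0, 0.025 ,
-48.1, 32.7, -10.8, 0, -0, 0.025 ,
-47.3, 33.9, -10.8, 0, -0, 0.025 ,
-46.4, 35.1, -10.8, 0, -0, 0.025 ,
-45.5, 36.3, -10.8, 0, -0, 0.025 ,
-44.6, 37.4, -10.8, 0, -0, 0.025 ,
-43.6, 38.5, -10.8, 0, -0, 0.025 ,
-42.6, 39.6, -10.8, 0, -0, 0.025 ,
-41.6, 40.7, -10.8, 0, -0, 0.025 ,
-40.6, 41.7, -10.8, 0, -0, 0.025 ,
```

Call:
carry_out(commands=[-49,31.5,-11,0,0,0.025,-48,32.5,-11,0,0,0.025,-47,34,-11,0,0,0.025,-46.5,35,-11,0,0,0.025,-45.5,36,-11,0,0,0.025])

```text
time_s: 0.78
tcp_pos: [0.3766, -0.3687, 0.2746]
ee_rot: [[-0.986, -0.167, -0.005], [-0.167, 0.986, 0.007], [0.003, 0.007, -1.0]]
wrist_force: [1.1, -0.1, 0.3]
gripper_width: 0.996
```

Call:
carry_out(commands=[-44.5,37.5,-11,0,0,0.025,-43.5,38.5,-11,0,0,0.025,-42.5,39.5,-11,0,0,0.025,-41.5,40.5,-11,0,0,0.025,-40.5,41.5,-11,0,0,0.025])

```text
time_s: 1.4
tcp_pos: [0.5692, -0.1392, 0.3317]
ee_rot: [[-0.999, -0.039, -0.005], [-0.04, 0.999, 0.007], [0.005, 0.007, -1.0]]
wrist_force: [0.5, -1.6, 0.1]
gripper_width: 0.997
```

```bash
python3 plan.py 560 -148 330 3
```

```text
t 1.4 tcp [ 569.2 -139.2  331.7] d [-9.2 -8.8 -1.7] rows 1 F [ 0.5 -1.6  0.1] w 86.7
9.5, -8.5, 1.7, 0.007, -0.005, -0.013 ,
```

Call:
carry_out(commands=[9.5,-8.5,1.5,0.007,-0.005,-0.013,0,0,0,0,0,0])

```text
time_s: 1.65
tcp_pos: [0.562, -0.1449, 0.329]
ee_rot: [[-0.998, -0.058, -0.001], [-0.058, 0.998, 0.001], [0.001, 0.001, -1.0]]
wrist_force: [-0.5, -0.4, 0.0]
gripper_width: 1.0
```

Run:
```python
from h import *
import json
s=sense();c=calibration("wrist");im=capture("wrist");save("w1",im)
json.dump({k:np.array(v).tolist() for k,v in c.items()},open("w1.json","w"))
print(s['tcp_pos'],s['joint_velocities'].round(1))
```

```text
[ 0.56197243 -0.14489612  0.32901032] [ 1.7  1.4  1.5 -0.2  0.5 -0.2]
```

View pics/w1.png

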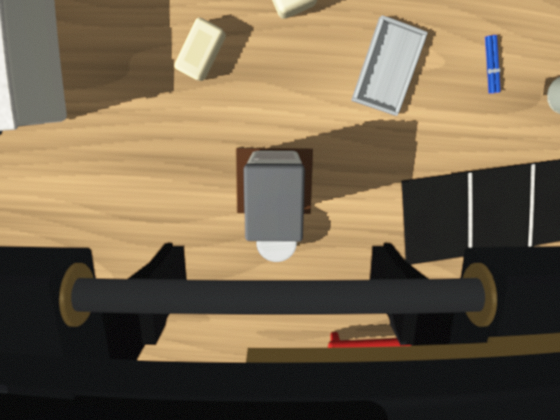

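Run:
```python
from h import *
im=cv2.imread("pics/w1.png")[:,:,::-1]
save("w1a",crop(im,225,140,325,270,4.6))
save("w1b",crop(im,165,0,435,125,2.9))
```

```text
(no output)
```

View pics/w1a.png

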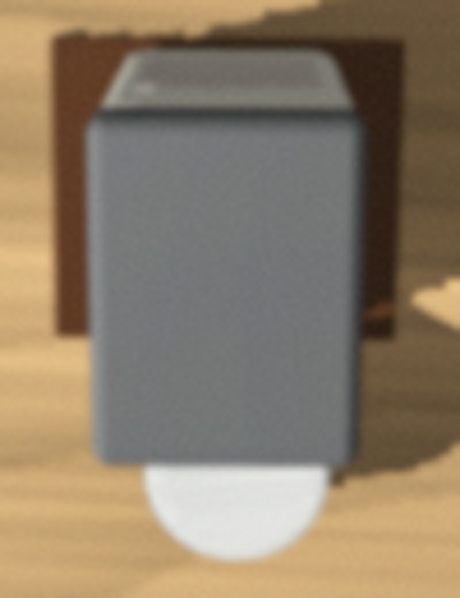

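View pics/w1b.png

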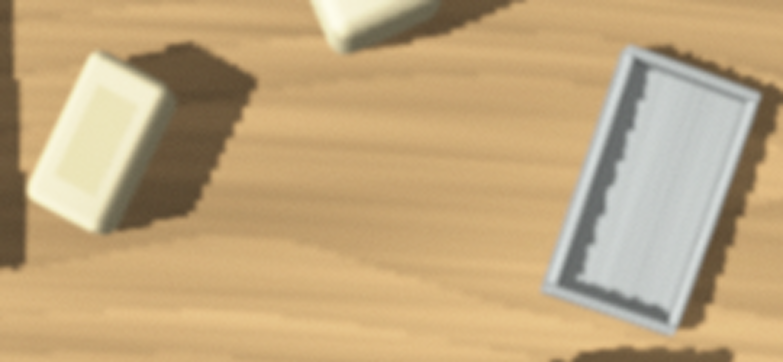

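Run:
```python
from fit import *
import json
c=json.load(open("w1.json"));i=[0,1,2,3]
A=lambda p:uc(p,225,140,4.6)
B=lambda p:uc(p,165,0,2.9)
print("can",*fit([(c,A([(361,465),(95,466),(88,116),(364,114)]),i)],.129,[.58,-.15,0],.08,.06))
print("cork",*fit([(c,A([(393,338),(57,338),(52,40),(405,42)]),i)],.004,[.58,-.15,0],.088,.1))
print("dish",*fit([(c,B([(678,333),(543,290),(628,45),(762,95)]),i)],.014,[.43,0,-.2],.106,.06))
print("soap",*fit([(c,B([(103,235),(27,190),(97,52),(178,97)]),i)],.03,[.43,-.2,-.4],.066,.036))
print(back(c,A([(237,468),(145,468),(328,468),(237,560)]),.04))
```

```text
can [ 0.58606679 -0.14722796  0.06234018] [[ 0.3  0.7]
 [-0.3  0.7]
 [-0.9 -0.7]
 [ 0.9 -0.5]]
cork [ 0.58854433 -0.14819369  0.05035704] [[ 0.7  0.7]
 [-0.3  0.1]
 [-0.5 -0.5]
 [ 0.1 -0.3]]
dish [ 0.43412891 -0.01494077 -0.24066893] [[-1.1  0.9]
 [ 0.8  0.6]
 [ 0.4 -0.6]
 [-0.1 -0.8]]
soap [ 0.43128922 -0.24387029 -0.47507189] [[-0.7  1.7]
 [-1.1  1.8]
 [ 1.3 -1.9]
 [ 0.5 -1.4]]
[[ 0.65881147 -0.14110732  0.04      ]
 [ 0.66030985 -0.166624    0.04      ]
 [ 0.65735511 -0.11586644  0.04      ]
 [ 0.68643422 -0.13952079  0.04      ]]
```

```bash
python3 plan.py 585 -147.5 200 3.2
```

```text
t 1.7 tcp [ 562.3 -144.9  328.9] d [  22.7   -2.6 -128.9] rows 3 F [ 0.1 -0.1 -0.3] w 86.7
-7.5, -1.3, 43, 0, -0, 0.001 ,
-7.5, -1.3, 43, 0, -0, 0.001 ,
-7.5, -1.3, 43, 0, -0, 0.001 ,
```

Call:
carry_out(commands=[-7.5,-1.3,43,0,0,0.001,-7.5,-1.3,43,0,0,0.001,-7.5,-1.3,40,0,0,0.001,0,0,0,0,0,0])

```text
time_s: 2.2
tcp_pos: [0.5836, -0.1518, 0.2013]
ee_rot: [[-0.999, -0.047, 0.002], [-0.047, 0.999, 0.001], [-0.002, 0.001, -1.0]]
wrist_force: [0.8, -1.1, 0.6]
gripper_width: 0.998
```

```bash
python3 plan.py 585 -147.5 76 3.2 45
python3 - <<'E'
from h import *
save("w2",capture("wrist"))
E
```

```text
t 2.2 tcp [ 583.6 -151.8  201.3] d [   1.4    4.3 -125.3] rows 3 F [ 0.8 -1.1  0.6] w 86.8
-0.4, 1.4, 41.8, 0, 0.001, -0.003 ,
-0.5, 1.4, 41.8, 0, 0.001, -0.003 ,
-0.5, 1.4, 41.8, 0, 0.001, -0.003 ,
```

View pics/w2.png

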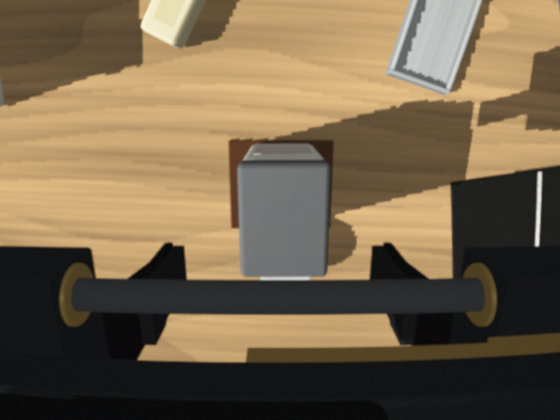

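Call:
carry_out(commands=[-0.5,3,40,0,0.001,-0.005,-0.5,1,42,0,0,-0.003,-0.5,0,42,0,0,-0.003,0,0,0,0,0,0])

```text
time_s: 2.75
tcp_pos: [0.5944, -0.1513, 0.0898]
ee_rot: [[-0.998, -0.058, 0.028], [-0.058, 0.998, -0.004], [-0.028, -0.005, -1.0]]
wrist_force: [-0.1, -1.0, 0.6]
gripper_width: 1.001
```

```bash
python3 plan.py 585 -147.5 76 3.2 45
```

```text
t 2.75 tcp [ 594.4 -151.3   89.8] d [ -9.4   3.8 -13.8] rows 1 F [-0.1 -1.   0.6] w 87.1
9.5, 4.4, 13.6, -0.005, 0.028, 0.002 ,
```

Call:
carry_out(commands=[9.5,4,10,-0.005,0.028,0,0,0,0,0,0,0])

```text
time_s: 3.0
tcp_pos: [0.5875, -0.1483, 0.0845]
ee_rot: [[-0.998, -0.059, 0.007], [-0.059, 0.998, -0.001], [-0.007, -0.002, -1.0]]
wrist_force: [0.1, -0.3, 0.3]
gripper_width: 0.997
```

```bash
python3 plan.py 585 -147.5 76 3.2 45;python3 -c "
from h import *
print(sense()['joints'].round(1))"
```

```text
t 3.0 tcp [ 587.5 -148.3   84.5] d [-2.5  0.8 -8.5] rows 1 F [ 0.1 -0.3  0.3] w 86.8
2.5, 1, 8.5, -0.002, 0.007, 0.003 ,
[  1.2  27.3 -12.8   0.1 -49.5 -87.9]
```

Call:
carry_out(commands=[2.5,1,5,-0.002,0.007,0.003,0,0,0,0,0,0])

```text
time_s: 3.25
tcp_pos: [0.5863, -0.1475, 0.082]
ee_rot: [[-0.998, -0.056, 0.004], [-0.056, 0.998, 0.0], [-0.004, -0.0, -1.0]]
wrist_force: [0.2, 1.0, -0.1]
gripper_width: 0.997
```

Call:
carry_out(commands=[0,0,0,0,0,0,0,0,0,0,0,0,0,0,0,0,0,0,0,0,0,0,0,0], grip=40)

```text
time_s: 3.75
tcp_pos: [0.5867, -0.1475, 0.0826]
ee_rot: [[-0.998, -0.056, 0.005], [-0.056, 0.998, -0.0], [-0.005, -0.0, -1.0]]
wrist_force: [-0.9, -0.2, 0.4]
gripper_width: 0.686
```

Call:
carry_out(commands=[0,0,-12,0,0.003,0,0,0,-20,0,0,0,0,0,0,0,0,0])

```text
time_s: 4.12
tcp_pos: [0.5846, -0.1471, 0.1136]
ee_rot: [[-0.998, -0.055, -0.004], [-0.055, 0.998, 0.001], [0.004, 0.001, -1.0]]
wrist_force: [0.3, 0.8, -4.0]
gripper_width: 0.686
```

```bash
python3 plan.py 615 -310 110 3.2 38
```

```text
t 4.12 tcp [ 584.6 -147.1  113.6] d [  30.4 -162.9   -3.6] rows 5 F [ 0.3  0.8 -4. ] w 59.6
-4.3, -32.9, 0.7, 0, -0.001, -0 ,
-4.3, -32.9, 0.7, 0, -0.001, -0 ,
-4.3, -32.9, 0.7, 0, -0.001, -0 ,
-4.3, -32.9, 0.7, 0, -0.001, -0 ,
-4.3, -32.9, 0.7, 0, -0.001, -0 ,
```

Call:
carry_out(commands=[2,-15,-10,0,0,0,-2,-35,-5,0,0,0,-7,-37,0,0,0,0,-7,-37,2,0,0,0,-7,-37,3,0,0,0])

```text
time_s: 4.75
tcp_pos: [0.6124, -0.3115, 0.1219]
ee_rot: [[-0.998, -0.058, -0.01], [-0.058, 0.998, 0.002], [0.01, 0.003, -1.0]]
wrist_force: [0.6, 0.9, -3.1]
gripper_width: 0.688
```

Call:
carry_out(commands=[0,0,0,0,0,0])

```text
time_s: 4.88
tcp_pos: [0.6116, -0.3148, 0.1204]
ee_rot: [[-0.998, -0.054, -0.012], [-0.054, 0.999, 0.003], [0.011, 0.003, -1.0]]
wrist_force: [-0.4, 1.8, -4.0]
gripper_width: 0.682
```

```bash
python3 plan.py 615 -310 80 3.2 30
```

```text
t 4.88 tcp [ 611.6 -314.8  120.4] d [  3.4   4.8 -40.4] rows 2 F [-0.4  1.8 -4. ] w 59.4
-2.1, 2.3, 20.2, 0.002, -0.006, -0.001 ,
-1.9, 2.3, 20.2, 0.002, -0.006, -0.001 ,
```

Call:
carry_out(commands=[-2,0,18,0.002,-0.008,0,-2,0,15,0.001,-0.006,0,0,0,4,0,0,0,0,0,0,0,0,0])

```text
time_s: 5.38
tcp_pos: [0.6136, -0.3151, 0.0811]
ee_rot: [[-0.999, -0.053, -0.0], [-0.053, 0.999, 0.002], [0.0, 0.002, -1.0]]
wrist_force: [0.4, 0.3, -4.4]
gripper_width: 0.691
```

```bash
python3 plan.py 615 -314 79 3.2 30
```

```text
t 5.38 tcp [ 613.6 -315.1   81.1] d [ 1.4  1.1 -2.1] rows 1 F [ 0.4  0.3 -4.4] w 60.2
-1.4, 1, 2.1, 0.002, -0, -0.003 ,
```

Call:
carry_out(commands=[0,0,2,0,0.002,0,0,0,1,0,0,0,0,0,1,0,0,0])

```text
time_s: 5.75
tcp_pos: [0.6148, -0.3149, 0.0788]
ee_rot: [[-0.999, -0.054, 0.0], [-0.054, 0.999, 0.0], [-0.0, 0.0, -1.0]]
wrist_force: [-2.0, 0.4, 1.4]
gripper_width: 0.689
```

Call:
carry_out(commands=[0,0,0,0,0,0,0,0,0,0,0,0,0,0,0,0,0,0,0,0,0,0,0,0], grip=87)

```text
time_s: 6.25
tcp_pos: [0.6173, -0.3162, 0.083]
ee_rot: [[-0.998, -0.056, 0.007], [-0.056, 0.998, -0.003], [-0.007, -0.004, -1.0]]
wrist_force: [-0.2, 0.3, -0.1]
gripper_width: 0.981
```

Call:
carry_out(commands=[0,0,-40,0,0,0,0,0,-50,0,0,0,5,20,-35,0,0,0,5,50,-20,0,0,0,10,55,-10,0,0,0])

```text
time_s: 6.88
tcp_pos: [0.5891, -0.1924, 0.2403]
ee_rot: [[-0.999, -0.049, 0.005], [-0.049, 0.999, -0.003], [-0.005, -0.003, -1.0]]
wrist_force: [0.1, 0.2, -0.5]
gripper_width: 0.997
```

```bash
python3 plan.py 600 -140 250 3.2 60
```

```text
t 6.88 tcp [ 589.1 -192.4  240.3] d [10.9 52.4  9.7] rows 1 F [ 0.1  0.2 -0.5] w 86.8
-13.5, 51.8, -9.8, -0.003, 0.005, -0.006 ,
```

Now a hover view over tin and bare cork.

Call:
carry_out(commands=[-17,52,-10,0,0.005,0,0,0,0,0,0,0,0,0,0,0,0,0])

```text
time_s: 7.25
tcp_pos: [0.6032, -0.1352, 0.2536]
ee_rot: [[-0.999, -0.054, 0.005], [-0.054, 0.999, -0.003], [-0.005, -0.003, -1.0]]
wrist_force: [0.3, 0.2, -0.4]
gripper_width: 1.002
```

```bash
cat > snap.py <<'E'
from h import *
import json,sys
n=sys.argv[1]
s=sense();c=calibration("wrist");im=capture("wrist");save(n,im)
json.dump({k:np.array(v).tolist() for k,v in c.items()},open(n+".json","w"))
print(s['time_s'],s['tcp_pos'].round(4),s['joint_velocities'].round(1))
E
python3 snap.py w3
```

```text
7.25 [ 0.6032 -0.1352  0.2536] [ 1.1 -0.3  0.5  0.   0.3 -0.1]
```

View pics/w3.png

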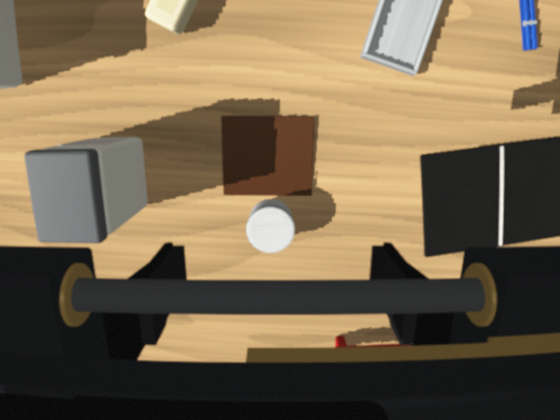

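Run:
```python
from h import *
im=cv2.imread("pics/w3.png")[:,:,::-1]
save("w3a",crop(im,205,100,345,260,3.7))
```

```text
(no output)
```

View pics/w3a.png

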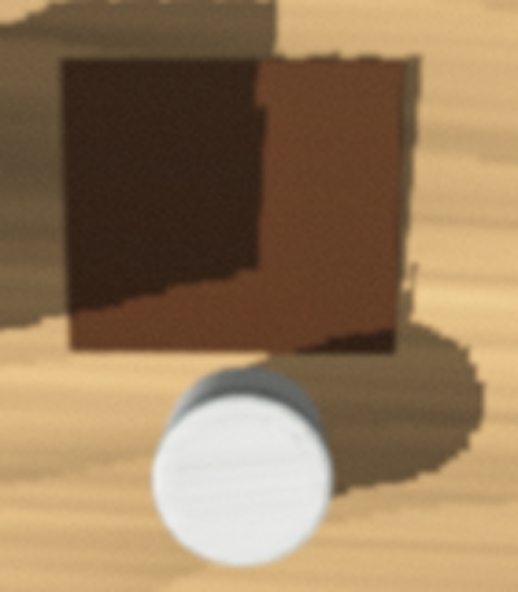

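```bash
python3 - <<'E'
from fit import *
import json
c=json.load(open("w3.json"));i=[0,1,2,3]
A=lambda p:uc(p,205,100,3.7)
print("cork",*fit([(c,A([(395,353),(71,350),(62,59),(405,60)]),i)],.004,[.58,-.15,0],.088,.1))
print(back(c,A([(242,478),(153,478),(332,478),(242,566)]),.04))
B=lambda p:np.array(p,float)
print("can",*fit([(c,B([(103,241),(39,240),(27,153),(98,150)]),i)],.125,[.61,-.31,0],.08,.06))
E
python3 plan.py 656.5 -141 120 3.2 60
```

```text
cork [ 0.5879162  -0.14809033  0.04683513] [[ 0.6  0.3]
 [-0.5  0.5]
 [-0.3 -0.5]
 [ 0.2 -0.2]]
[[ 0.65951443 -0.14113623  0.04      ]
 [ 0.6609226  -0.1664981   0.04      ]
 [ 0.65811193 -0.11551801  0.04      ]
 [ 0.68649279 -0.13983698  0.04      ]]
can [ 0.61314185 -0.3106021   0.0214228 ] [[ 1.9  3.5]
 [ 0.3  1.5]
 [-0.3 -4.2]
 [-1.9 -0.2]]
t 7.3 tcp [ 603.3 -135.5  253.6] d [  53.2   -5.5 -133.6] rows 3 F [-0.9 -0.2 -0.4] w 87.2
-17.4, -2.6, 44.6, -0.001, 0.002, -0.001 ,
-17.5, -2.7, 44.6, -0.001, 0.002, -0.001 ,
-17.5, -2.7, 44.6, -0.001, 0.002, -0.001 ,
```

Call:
carry_out(commands=[-16,0,45,0,0,-0.05,-19,0,42,0,0,-0.05,-20,0,40,0,0,-0.05,0,0,0,0,0,0])

```text
time_s: 7.8
tcp_pos: [0.6594, -0.1359, 0.1234]
ee_rot: [[-0.98, -0.199, 0.005], [-0.199, 0.98, -0.004], [-0.005, -0.005, -1.0]]
wrist_force: [-0.3, 0.1, 0.4]
gripper_width: 1.001
```

```bash
python3 plan.py 658.5 -141 60 11.5 60;python3 snap.py w4
```

```text
t 7.8 tcp [ 659.4 -135.9  123.4] d [ -0.9  -5.1 -63.4] rows 2 F [-0.3  0.1  0.4] w 87.1
1.1, -2.3, 31.7, -0.002, 0.002, -0 ,
1, -2.3, 31.7, -0.002, 0.002, -0 ,
7.8 [ 0.6594 -0.1359  0.1234] [-1.2 -3.3  2.3  1.8 -0.5  0. ]
```

View pics/w4.png

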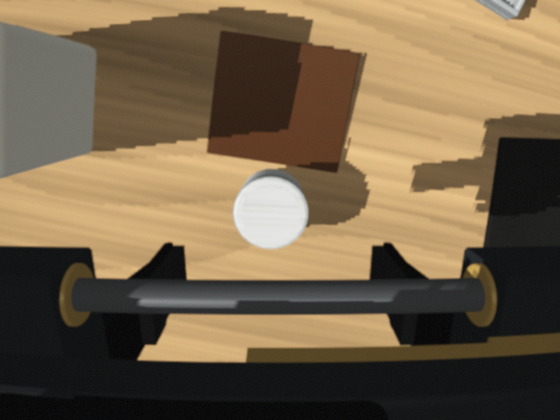

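Run:
```python
from fit import *
import json
c=json.load(open("w4.json"))
print(back(c,[(271,211.5)],.04))
```

```text
[[ 0.65945058 -0.14128414  0.04      ]]
```

Call:
carry_out(commands=[1,-2.5,31,-0.002,0.002,0,1,-2.5,31,-0.002,0.002,0,0,0,0,0,0,0])

```text
time_s: 8.22
tcp_pos: [0.6625, -0.1453, 0.0706]
ee_rot: [[-0.981, -0.195, 0.016], [-0.195, 0.981, -0.004], [-0.015, -0.007, -1.0]]
wrist_force: [-0.2, -0.8, 1.4]
gripper_width: 1.002
```

```bash
python3 plan.py 659 -141 5 11.5 30
```

```text
t 8.22 tcp [ 662.5 -145.3   70.6] d [ -3.5   4.3 -65.6] rows 3 F [-0.2 -0.8  1.4] w 87.2
1.2, 1.8, 21.8, -0.002, 0.005, -0.001 ,
1.1, 1.7, 21.9, -0.002, 0.005, -0.001 ,
1, 1.7, 21.9, -0.002, 0.005, -0.001 ,
```

Call:
carry_out(commands=[4,3.5,20,-0.004,0.014,-0.001,0,0.5,20,0,0,0,0,0,17,0,0,0,0,0,0,0,0,0])

```text
time_s: 8.72
tcp_pos: [0.6608, -0.1427, 0.0175]
ee_rot: [[-0.981, -0.196, 0.011], [-0.196, 0.981, -0.003], [-0.01, -0.005, -1.0]]
wrist_force: [1.0, -0.2, 0.7]
gripper_width: 1.002
```

```bash
python3 plan.py 659 -141 5 11.5 30
```

```text
t 8.72 tcp [ 660.8 -142.7   17.5] d [ -1.8   1.7 -12.5] rows 1 F [ 1.  -0.2  0.7] w 87.2
1.6, 2.1, 12.5, -0.005, 0.01, -0.004 ,
```

Call:
carry_out(commands=[2,2,11,-0.005,0.01,-0.004,0,0,0,0,0,0])

```text
time_s: 8.98
tcp_pos: [0.6592, -0.141, 0.0069]
ee_rot: [[-0.98, -0.2, 0.001], [-0.2, 0.98, 0.0], [-0.001, -0.0, -1.0]]
wrist_force: [-0.5, -0.6, 0.1]
gripper_width: 1.0
```

```bash
python3 plan.py 659 -141 5 11.5 30
```

```text
t 8.97 tcp [ 659.2 -141.     6.9] d [-0.2  0.  -1.9] rows 1 F [-0.5 -0.6  0.1] w 87.0
0.2, 0, 1.9, -0, 0.001, 0.001 ,
```

Good. Close.

Call:
carry_out(commands=[0,0,0,0,0,0,0,0,0,0,0,0,0,0,0,0,0,0,0,0,0,0,0,0,0,0,0,0,0,0], grip=30)

```text
time_s: 9.6
tcp_pos: [0.6603, -0.141, 0.0084]
ee_rot: [[-0.98, -0.2, 0.004], [-0.2, 0.98, -0.0], [-0.003, -0.001, -1.0]]
wrist_force: [-0.1, -0.4, -0.1]
gripper_width: 0.567
```

Call:
carry_out(commands=[0,0,-15,0,0,0,0,0,-30,0,0,0,0,0,-30,0,0,0,0,0,0,0,0,0])

```text
time_s: 10.1
tcp_pos: [0.6599, -0.1412, 0.0875]
ee_rot: [[-0.98, -0.2, 0.003], [-0.2, 0.98, -0.0], [-0.003, -0.001, -1.0]]
wrist_force: [0.2, -1.0, -0.3]
gripper_width: 0.566
```

```bash
python3 plan.py 550 150 290 11.5 60
```

```text
t 10.1 tcp [ 659.9 -141.2   87.5] d [-109.9  291.2  202.5] rows 6 F [ 0.2 -1.  -0.3] w 49.3
8.1, 51.2, -33.8, -0, 0.001, 0 ,
8.1, 51.2, -33.8, -0, 0.001, 0 ,
8.2, 51.2, -33.8, -0, 0.001, 0 ,
8.2, 51.2, -33.8, -0, 0.001, 0 ,
8.2, 51.2, -33.8, -0, 0.001, 0 ,
8.3, 51.2, -33.8, -0, 0.001, 0 ,
```

Call:
carry_out(commands=[8,50,-34,0,0,0,8,50,-34,0,0,0,8,50,-34,0,0,0,8,50,-34,0,0,0,8,50,-34,0,0,0])

```text
time_s: 10.72
tcp_pos: [0.5656, 0.099, 0.2546]
ee_rot: [[-0.981, -0.192, -0.011], [-0.192, 0.981, -0.001], [0.011, 0.001, -1.0]]
wrist_force: [0.6, 1.5, -0.8]
gripper_width: 0.571
```

Call:
carry_out(commands=[8,48,-30,0,0,0,0,0,0,0,0,0,0,0,0,0,0,0])

```text
time_s: 11.1
tcp_pos: [0.5466, 0.1491, 0.287]
ee_rot: [[-0.98, -0.197, -0.009], [-0.197, 0.98, 0.002], [0.009, 0.003, -1.0]]
wrist_force: [-0.3, -0.6, -2.0]
gripper_width: 0.569
```

```bash
python3 snap.py w5
```

```text
11.1 [0.5466 0.1491 0.287 ] [ 1.1 -0.5  0.7  0.2 -0.1 -0.2]
```

View pics/w5.png

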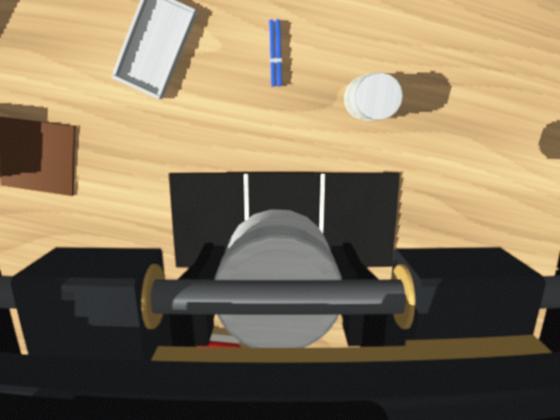

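Run:
```python
from h import *
im=cv2.imread("pics/w5.png")[:,:,::-1]
save("w5a",crop(im,155,160,415,280,3))
save("w5b",crop(im,100,0,420,130,2.4))
```

```text
(no output)
```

View pics/w5a.png

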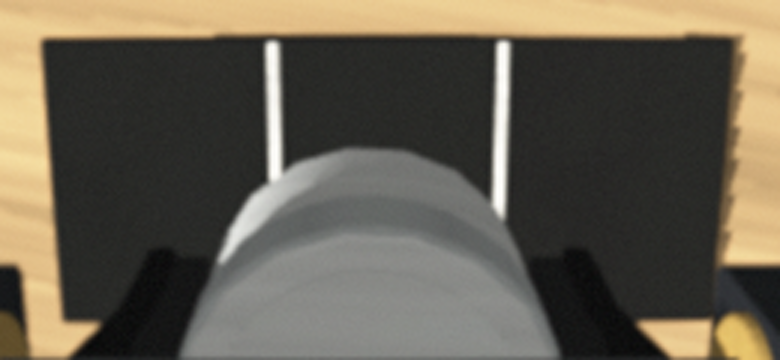

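View pics/w5b.png

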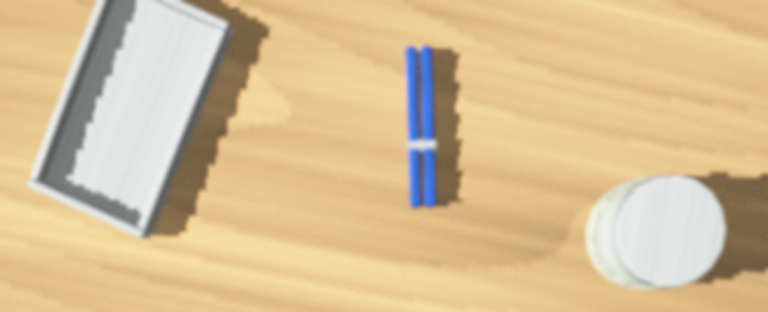

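Run:
```python
from fit import *
import json
c=json.load(open("w5.json"));i=[0,1,2,3]
A=lambda p:uc(p,155,160,3)
B=lambda p:uc(p,100,0,2.4)
print("mat",*fit([(c,A([(712,320),(65,320),(43,40),(735,38)]),i)],.006,[.6,.16,.2],.124,.28))
v,_=fit([(c,A([(712,320),(65,320),(43,40),(735,38)]),i)],.006,[.6,.16,.2],.124,.28)
x,y,a=v
a=np.array
print("stripes near ends back:",back(c,A([(271,41),(503,41)]),.006))
for q in (46,-46): print(v[:2]+[-.062*np.cos(v[2])-q/1e3*np.sin(v[2]),-.062*np.sin(v[2])+q/1e3*np.cos(v[2])])
print("jar",back(c,B([(668,230)]),.064))
print("dish", proj(c,[[.434,-.015,.014]]))
```

```text
mat [0.6087048  0.17103529 0.19960315] [[ 0.5  0.6]
 [-0.7  1.2]
 [-0.8 -0.9]
 [ 0.9 -0.5]]
stripes near ends back: [[0.55924281 0.1125814  0.006     ]
 [0.5410173  0.20323408 0.006     ]]
[0.53881489 0.2038286 ]
[0.55705669 0.11365522]
jar [[0.44455109 0.2315516  0.064     ]]
dish [[151.71566748  43.25298853]]
```

```bash
python3 plan.py 627 79.3 90 11.5 60
```

```text
t 11.15 tcp [546.9 148.9 287.2] d [  80.1  -69.6 -197.2] rows 4 F [ 0.5 -0.9 -0.7] w 49.6
-16.6, -21.1, 49.1, 0.001, -0.002, -0.001 ,
-16.5, -21.1, 49.1, 0.001, -0.002, -0.001 ,
-16.4, -21.1, 49.2, 0.001, -0.002, -0.001 ,
-16.3, -21.1, 49.2, 0.001, -0.002, -0.001 ,
```

Call:
carry_out(commands=[-16.5,-21,49,0.001,-0.003,-0.001,-16.5,-21,49,0.001,-0.003,-0.001,-16.5,-21,49,0.001,-0.003,-0.001,-16.5,-21,46,0.001,-0.002,-0.001,0,0,0,0,0,0])

```text
time_s: 11.78
tcp_pos: [0.6286, 0.0709, 0.0832]
ee_rot: [[-0.981, -0.193, -0.004], [-0.193, 0.981, -0.002], [0.005, -0.001, -1.0]]
wrist_force: [0.2, -0.4, -0.9]
gripper_width: 0.567
```

```bash
python3 plan.py 627 79.3 30 11.5 60
```

```text
t 11.78 tcp [628.6  70.9  83.2] d [ -1.6   8.4 -53.2] rows 1 F [ 0.2 -0.4 -0.9] w 49.3
-0.3, 8.6, 53.2, -0.001, -0.005, -0.007 ,
```

Call:
carry_out(commands=[0,8.5,25,0,-0.005,-0.007,0,0,25,0,0,0,0,0,0,0,0,0])

```text
time_s: 12.15
tcp_pos: [0.628, 0.0769, 0.0337]
ee_rot: [[-0.981, -0.196, 0.003], [-0.196, 0.981, -0.002], [-0.002, -0.002, -1.0]]
wrist_force: [-0.2, -0.5, -0.3]
gripper_width: 0.565
```

```bash
python3 plan.py 627 79.3 15 11.5 60
```

```text
t 12.15 tcp [628.   76.9  33.7] d [ -1.    2.4 -18.7] rows 1 F [-0.2 -0.5 -0.3] w 49.2
0.6, 2.6, 18.7, -0.002, 0.002, -0.003 ,
```

Call:
carry_out(commands=[0.5,2.5,14,-0.002,0.002,-0.003,0,0,2,0,0,0,0,0,0,0,0,0])

```text
time_s: 12.52
tcp_pos: [0.6292, 0.0798, 0.0207]
ee_rot: [[-0.98, -0.2, 0.006], [-0.2, 0.98, 0.001], [-0.006, 0.0, -1.0]]
wrist_force: [-0.4, 0.2, -1.7]
gripper_width: 0.566
```

```bash
python3 plan.py 627 79.3 15 11.5 60
```

```text
t 12.53 tcp [629.2  79.8  20.7] d [-2.2 -0.5 -5.7] rows 1 F [-0.4  0.2 -1.7] w 49.3
2.3, -0, 5.7, 0, 0.006, 0 ,
```

Call:
carry_out(commands=[2.5,0,4.5,0,0.006,0,0,0,1,0,0,0,0,0,1,0,0,0])

```text
time_s: 12.9
tcp_pos: [0.6273, 0.0796, 0.015]
ee_rot: [[-0.98, -0.2, 0.002], [-0.2, 0.98, 0.001], [-0.002, 0.0, -1.0]]
wrist_force: [-0.6, -0.6, -1.1]
gripper_width: 0.565
```

```bash
python3 plan.py 627 79.3 15 11.5 60
```

```text
t 12.9 tcp [627.3  79.6  15. ] d [-0.3 -0.3 -0. ] rows 1 F [-0.6 -0.6 -1.1] w 49.2
0.3, -0.2, 0, 0, 0.002, 0.001 ,
```

Call:
carry_out(commands=[0,0,1,0,0,0,0,0,0.5,0,0,0])

```text
time_s: 13.15
tcp_pos: [0.6272, 0.0795, 0.0143]
ee_rot: [[-0.98, -0.2, 0.002], [-0.2, 0.98, 0.0], [-0.002, 0.0, -1.0]]
wrist_force: [-2.3, 0.1, 3.6]
gripper_width: 0.569
```

Call:
carry_out(commands=[0,0,0,0,0,0,0,0,0,0,0,0,0,0,0,0,0,0], grip=80)

```text
time_s: 13.52
tcp_pos: [0.6279, 0.0797, 0.0144]
ee_rot: [[-0.98, -0.2, 0.003], [-0.2, 0.98, 0.001], [-0.003, 0.0, -1.0]]
wrist_force: [-0.1, -0.3, 0.4]
gripper_width: 0.826
```

Call:
carry_out(commands=[0,0,-15,0,0,0,0,0,-40,0,0,0,5,0,-60,0,0,0,20,0,-60,0,0,0,20,0,-50,0,0,0])

```text
time_s: 14.15
tcp_pos: [0.5822, 0.0699, 0.2436]
ee_rot: [[-0.98, -0.2, -0.003], [-0.2, 0.98, -0.002], [0.003, -0.002, -1.0]]
wrist_force: [1.6, -0.8, -0.4]
gripper_width: 0.921
```

Call:
carry_out(commands=[30,30,-30,0,0,0,0,0,0,0,0,0,0,0,0,0,0,0])

```text
time_s: 14.52
tcp_pos: [0.5468, 0.0936, 0.2836]
ee_rot: [[-0.98, -0.2, 0.012], [-0.2, 0.98, 0.004], [-0.012, 0.001, -1.0]]
wrist_force: [-0.4, 0.7, 0.1]
gripper_width: 0.919
```

```bash
python3 snap.py w6
```

```text
14.525 [0.5468 0.0936 0.2836] [ 0.5 -1.9  0.6  0.3 -0.4 -0.1]
```

View pics/w6.png

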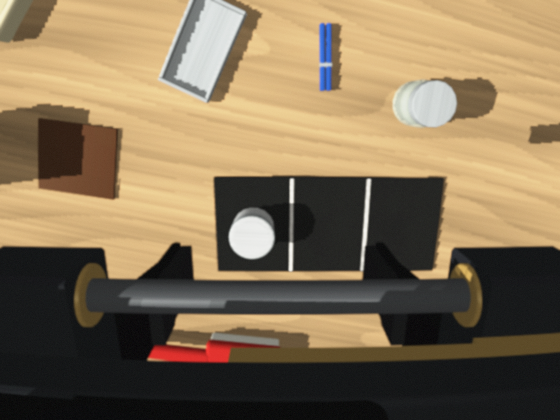

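Run:
```python
from h import *
im=cv2.imread("pics/w6.png")[:,:,::-1]
save("w6a",crop(im,205,168,455,280,3.1))
save("w6b",crop(im,150,0,500,130,2.2))
```

```text
(no output)
```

View pics/w6a.png

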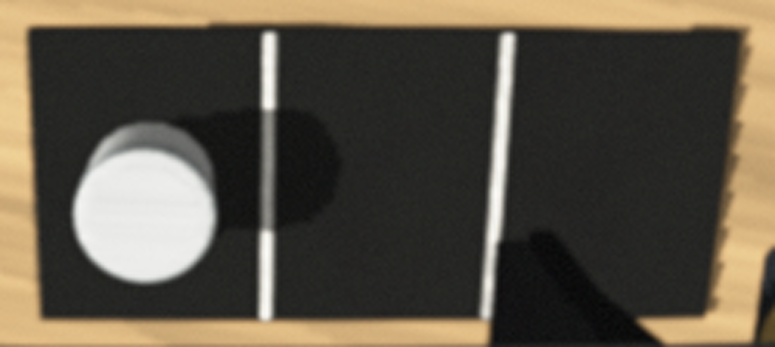

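View pics/w6b.png

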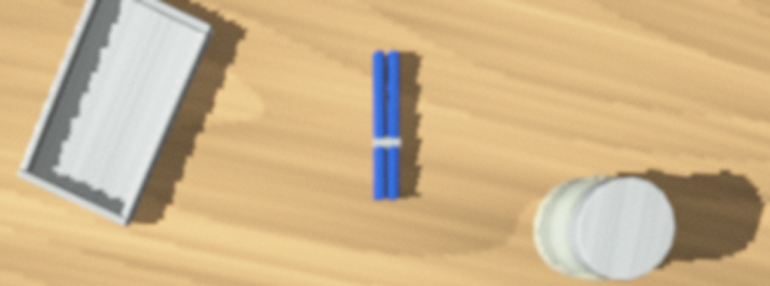

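Run:
```python
from fit import *
import json
c=json.load(open("w6.json"));i=[0,1,2,3]
A=lambda p:uc(p,205,168,3.1)
B=lambda p:uc(p,150,0,2.2)
# mat with stripe points too: stripe corners as a 124x92 rect sharing pose
v,r=fit([(c,A([(703,315),(42,318),(29,29),(742,30)]),i)],.006,[.6,.16,.2],.124,.28);print("mat",v,r.tolist())
v2,r=fit([(c,A([(487,318),(265,319),(270,31),(508,32)]),i)],.006,[.6,.16,.2],.124,.092);print("stripes",v2,r.tolist())
tin=back(c,A([(145,216)]),.046)[0];print(tin)
for w in (v,v2):
    d=tin[:2]-w[:2];cc,ss=np.cos(w[2]),np.sin(w[2]);print("tin in mat",d@[cc,ss],d@[-ss,cc])
print("dish",*fit([(c,B([(127,224),(20,172),(211,29)]),[0,1,3])],.014,[.43,0,-.2],.106,.06))
print("jar",back(c,B([(625,227)]),.064))
```

```text
mat [0.60863376 0.17034847 0.20037993] [[1.3, 1.0], [-0.8, 0.9], [-1.2, -0.9], [0.7, -0.4]]
stripes [0.60929127 0.17022937 0.19870641] [[-0.1, 1.3], [0.2, 1.2], [-0.1, -1.1], [-0.0, -1.0]]
[0.62752117 0.07981602 0.046     ]
tin in mat 0.0004897639800739376 -0.09248036806024647
tin in mat 2.346651415932407e-05 -0.09223286625542179
dish [ 0.43349091 -0.01394662 -0.25302993] [[-0.6  0.8]
 [-1.   0.9]
 [ 1.5 -1.6]]
jar [[0.4439615  0.23222958 0.064     ]]
```

```bash
python3 plan.py 595 -305 270 3 58
```

```text
t 14.57 tcp [547.1  93.4 283.7] d [  47.9 -398.4  -13.7] rows 7 F [ 0.6 -0.6  0.8] w 80.2
4.7, -57.1, 1.9, 0, 0.002, 0.021 ,
3.5, -57.2, 1.9, 0, 0.002, 0.021 ,
2.3, -57.3, 1.9, 0, 0.002, 0.021 ,
1, -57.3, 1.9, 0, 0.002, 0.021 ,
-0.2, -57.3, 1.9, 0, 0.002, 0.021 ,
-1.4, -57.3, 1.9, 0, 0.002, 0.021 ,
-2.6, -57.3, 2, 0, 0.002, 0.021 ,
```

Call:
carry_out(commands=[4.5,-57,2,0,0.002,0.021,3.5,-57,2,0,0.002,0.021,2.5,-57,2,0,0.002,0.021,1,-57,2,0,0.002,0.021,0,-57,2,0,0.002,0.021], grip=87)

```text
time_s: 15.2
tcp_pos: [0.5829, -0.1963, 0.2658]
ee_rot: [[-0.995, -0.099, -0.01], [-0.099, 0.995, 0.001], [0.009, 0.002, -1.0]]
wrist_force: [1.1, -0.4, -0.4]
gripper_width: 1.0
```

Call:
carry_out(commands=[-1.5,-57,2,0,0.002,0.021,-2.5,-57,2,0,0.002,0.021,0,0,0,0,0,0,0,0,0,0,0,0])

```text
time_s: 15.7
tcp_pos: [0.5952, -0.3197, 0.2516]
ee_rot: [[-0.999, -0.046, -0.028], [-0.046, 0.999, 0.004], [0.028, 0.005, -1.0]]
wrist_force: [0.7, -0.3, 0.6]
gripper_width: 0.997
```

```bash
python3 snap.py w7;python3 plan.py 615 -315 180 3.2 58
python3 - <<'E'
from h import *
im=cv2.imread("pics/w7.png")[:,:,::-1]
save("w7a",crop(im,180,90,480,280,2.6))
E
```

```text
15.7 [ 0.5952 -0.3197  0.2516] [-1.6  1.8  0.2  0.1  0.   0.1]
t 15.75 tcp [ 595.1 -319.3  251.4] d [ 19.9   4.3 -71.4] rows 2 F [-0.6 -0.2 -0.2] w 87.0
-11, 1.5, 35.4, 0.003, -0.014, -0.005 ,
-10.6, 1.5, 35.5, 0.003, -0.014, -0.005 ,
```

View pics/w7a.png

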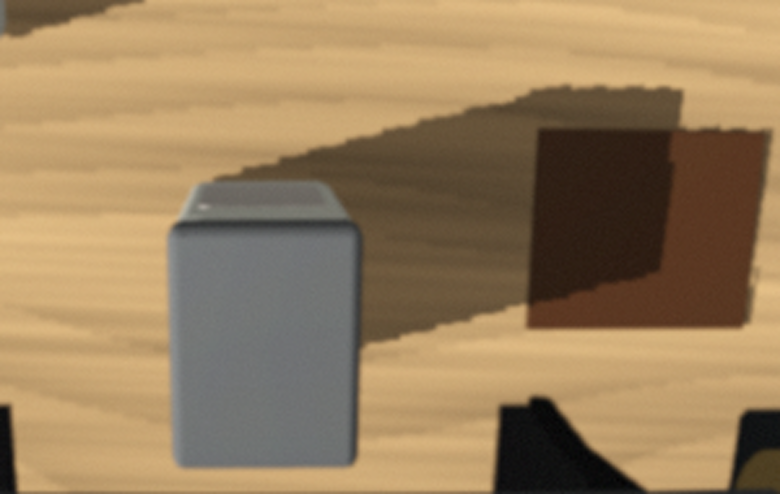

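Run:
```python
from fit import *
import json
c=json.load(open("w7.json"));i=[0,1,2,3]
A=lambda p:uc(p,180,90,2.6)
print("cork",*fit([(c,A([(747,326),(527,327),(537,128),(771,130)]),i)],.004,[.58,-.15,0],.088,.1))
print("can",*fit([(c,A([(357,467),(174,468),(169,222),(361,222)]),i)],.125,[.61,-.31,0],.08,.06))
```

```text
cork [ 0.58706788 -0.14816279  0.05089974] [[-0.5  0.3]
 [ 0.7  0.6]
 [ 1.4 -0.6]
 [-1.7 -0.4]]
can [ 0.61279941 -0.3151204   0.04956865] [[ 0.7  0.5]
 [-0.8  0.5]
 [-1.4 -0.2]
 [ 1.5 -0.5]]
```

Call:
carry_out(commands=[-11,2,35,0.003,-0.014,-0.005,-10,2,35,0.003,-0.014,-0.005,0,0,0,0,0,0])

```text
time_s: 16.12
tcp_pos: [0.6155, -0.3106, 0.1805]
ee_rot: [[-0.998, -0.062, 0.002], [-0.062, 0.998, -0.001], [-0.001, -0.001, -1.0]]
wrist_force: [0.6, 0.4, 0.2]
gripper_width: 0.999
```

```bash
python3 plan.py 614 -315 90 2.8 45
```

```text
t 16.12 tcp [ 615.5 -310.6  180.5] d [ -1.5  -4.4 -90.5] rows 3 F [0.6 0.4 0.2] w 86.9
0.6, -1.4, 30.2, -0, 0, 0.004 ,
0.6, -1.4, 30.2, -0, 0, 0.004 ,
0.6, -1.4, 30.2, -0, 0, 0.004 ,
```

Call:
carry_out(commands=[1,-4,25,0,0,0.008,0.5,0,30,0,0,0.004,0.5,0,30,0,0,0,0,0,0,0,0,0])

```text
time_s: 16.62
tcp_pos: [0.6182, -0.3134, 0.1029]
ee_rot: [[-0.998, -0.056, 0.011], [-0.056, 0.998, -0.007], [-0.011, -0.007, -1.0]]
wrist_force: [0.3, 0.2, 0.2]
gripper_width: 0.999
```

```bash
python3 plan.py 614 -315 79 2.8 45
```

```text
t 16.62 tcp [ 618.2 -313.4  102.9] d [ -4.2  -1.6 -23.9] rows 1 F [0.3 0.2 0.2] w 86.9
4.5, -1.2, 23.9, -0.007, 0.011, 0.007 ,
```

Call:
carry_out(commands=[4.5,-1,20,-0.007,0.011,0.007,0,0,0,0,0,0])

```text
time_s: 16.88
tcp_pos: [0.6158, -0.315, 0.0859]
ee_rot: [[-0.999, -0.05, 0.005], [-0.05, 0.999, -0.002], [-0.005, -0.002, -1.0]]
wrist_force: [-0.9, -0.5, 0.4]
gripper_width: 1.004
```

```bash
python3 plan.py 614 -315 79 2.8 45
```

```text
t 16.88 tcp [ 615.8 -315.    85.9] d [-1.8  0.  -6.9] rows 1 F [-0.9 -0.5  0.4] w 87.4
1.8, 0.1, 6.9, -0.002, 0.005, 0.001 ,
```

Call:
carry_out(commands=[2,0,5,-0.002,0.006,0,0,0,0,0,0,0])

```text
time_s: 17.12
tcp_pos: [0.6146, -0.3156, 0.0824]
ee_rot: [[-0.999, -0.05, 0.001], [-0.05, 0.999, -0.001], [-0.001, -0.002, -1.0]]
wrist_force: [-0.4, 0.1, -0.5]
gripper_width: 1.001
```

Call:
carry_out(commands=[0,0,0,0,0,0,0,0,0,0,0,0,0,0,0,0,0,0,0,0,0,0,0,0], grip=40)

```text
time_s: 17.62
tcp_pos: [0.6152, -0.3157, 0.0834]
ee_rot: [[-0.999, -0.05, 0.003], [-0.05, 0.999, -0.002], [-0.002, -0.002, -1.0]]
wrist_force: [0.9, 0.6, 0.1]
gripper_width: 0.686
```

Call:
carry_out(commands=[0,0,-10,0,0,0,0,0,-20,0,0,0,0,0,0,0,0,0])

```text
time_s: 18.0
tcp_pos: [0.6132, -0.3147, 0.1116]
ee_rot: [[-0.999, -0.05, -0.003], [-0.05, 0.999, 0.001], [0.003, 0.001, -1.0]]
wrist_force: [0.8, -0.6, -3.9]
gripper_width: 0.683
```

```bash
python3 plan.py 588.5 -148 110 2.8 45
```

```text
t 18.0 tcp [ 613.2 -314.7  111.6] d [-24.7 166.7  -1.6] rows 4 F [ 0.8 -0.6 -3.9] w 59.4
4.1, 41.9, 0.5, 0, -0.001, 0 ,
4.1, 41.9, 0.4, 0, -0.001, 0 ,
4.1, 41.9, 0.4, 0, -0.001, 0 ,
4.1, 41.9, 0.4, 0, -0.001, 0 ,
```

Call:
carry_out(commands=[0,25,0,0,0,0,4,40,0,0,-0.001,0,4,42,0,0,-0.001,0,5,40,0,0,0,0,0,17,0,0,0,0])

```text
time_s: 18.62
tcp_pos: [0.5873, -0.1442, 0.1062]
ee_rot: [[-0.999, -0.046, -0.01], [-0.046, 0.999, 0.005], [0.01, 0.005, -1.0]]
wrist_force: [0.3, 0.7, -3.6]
gripper_width: 0.682
```

Call:
carry_out(commands=[0,0,0,0,0,0,0,0,0,0,0,0])

```text
time_s: 18.88
tcp_pos: [0.5871, -0.1428, 0.1057]
ee_rot: [[-0.999, -0.048, -0.011], [-0.048, 0.999, 0.005], [0.011, 0.005, -1.0]]
wrist_force: [0.4, -0.6, -4.1]
gripper_width: 0.692
```

```bash
python3 plan.py 589.3 -148 90 2.8 45
```

```text
t 18.88 tcp [ 587.1 -142.8  105.7] d [  2.2  -5.2 -15.7] rows 1 F [ 0.4 -0.6 -4.1] w 60.2
-2.2, -5.4, 15.7, 0.005, -0.011, -0.001 ,
```

Call:
carry_out(commands=[-2,-5.5,6,0.005,-0.011,-0.001,0,0,0,0,0,0])

```text
time_s: 19.12
tcp_pos: [0.5892, -0.1502, 0.0987]
ee_rot: [[-0.999, -0.047, 0.0], [-0.047, 0.999, -0.0], [-0.0, -0.0, -1.0]]
wrist_force: [-0.7, 0.1, -3.8]
gripper_width: 0.688
```

```bash
python3 plan.py 589.3 -148 90 2.8 45
```

```text
t 19.12 tcp [ 589.2 -150.2   98.7] d [ 0.1  2.2 -8.7] rows 1 F [-0.7  0.1 -3.8] w 59.8
-0.2, 2.2, 8.7, -0, 0, -0.002 ,
```

Call:
carry_out(commands=[0,1.5,6,0,0.002,0,0,0.5,3,0,0,0,0,0,0,0,0,0])

```text
time_s: 19.5
tcp_pos: [0.589, -0.1493, 0.0885]
ee_rot: [[-0.999, -0.045, -0.003], [-0.045, 0.999, -0.0], [0.003, -0.0, -1.0]]
wrist_force: [0.6, 0.1, -3.5]
gripper_width: 0.683
```

```bash
python3 plan.py 589.3 -148 87.4 2.8 45
```

```text
t 19.5 tcp [ 589.  -149.3   88.5] d [ 0.3  1.3 -1.1] rows 1 F [ 0.6  0.1 -3.5] w 59.4
-0.4, 1.3, 1.1, -0, -0.003, -0.004 ,
```

Call:
carry_out(commands=[-0.5,1.3,0,0,-0.004,-0.003,0,0,1.5,0,0,0,0,0,0.5,0,0,0])

```text
time_s: 19.88
tcp_pos: [0.5899, -0.1478, 0.0875]
ee_rot: [[-0.999, -0.049, 0.003], [-0.049, 0.999, -0.0], [-0.003, -0.001, -1.0]]
wrist_force: [-1.9, 0.4, -1.1]
gripper_width: 0.688
```

Call:
carry_out(commands=[0.5,0,0.5,0,0,0,0,0,0.5,0,0,0])

```text
time_s: 20.12
tcp_pos: [0.5899, -0.1478, 0.0874]
ee_rot: [[-0.999, -0.049, 0.004], [-0.049, 0.999, -0.001], [-0.004, -0.001, -1.0]]
wrist_force: [-1.2, 0.9, 0.7]
gripper_width: 0.688
```

Call:
carry_out(commands=[0,0,0,0,0,0,0,0,0,0,0,0,0,0,0,0,0,0,0,0,0,0,0,0], grip=87)

```text
time_s: 20.62
tcp_pos: [0.5919, -0.1482, 0.0891]
ee_rot: [[-0.999, -0.05, 0.009], [-0.05, 0.999, -0.002], [-0.009, -0.002, -1.0]]
wrist_force: [-0.1, 0.2, -0.5]
gripper_width: 0.978
```

Call:
carry_out(commands=[0,0,-40,0,0,0,0,0,-55,0,0,0,0,0,-60,0,0,0,10,0,-60,0,0,0,20,0,-20,0,0,0])

```text
time_s: 21.25
tcp_pos: [0.5593, -0.1495, 0.3282]
ee_rot: [[-0.999, -0.05, 0.003], [-0.05, 0.999, -0.002], [-0.003, -0.002, -1.0]]
wrist_force: [0.1, 0.1, -0.2]
gripper_width: 1.004
```

Call:
carry_out(commands=[0,0,0,0,0,0,0,0,0,0,0,0])

```text
time_s: 21.5
tcp_pos: [0.5593, -0.1496, 0.33]
ee_rot: [[-0.999, -0.05, 0.008], [-0.05, 0.999, -0.002], [-0.008, -0.002, -1.0]]
wrist_force: [-0.3, 0.6, -0.3]
gripper_width: 0.996
```

```bash
python3 snap.py w8
python3 - <<'E'
from h import *
im=cv2.imread("pics/w8.png")[:,:,::-1]
save("w8a",crop(im,225,130,335,260,4.5))
im=capture("top");save("top1",im);save("top1c",crop(im,265,165,335,255,6))
E
```

```text
21.5 [ 0.5593 -0.1496  0.33  ] [-0.  -0.5 -0.1  0.  -0.  -0.1]
```

View pics/w8a.png

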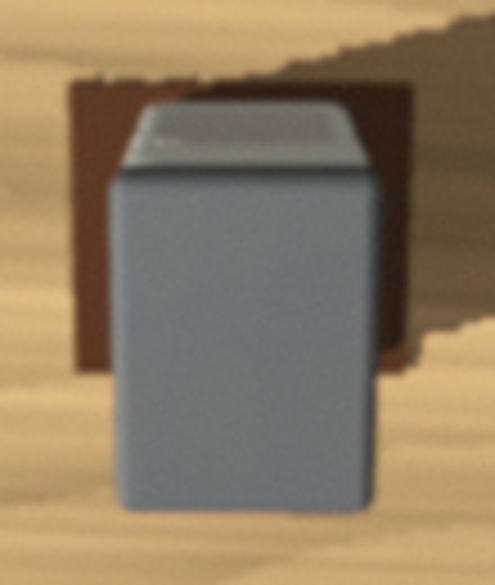

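View pics/w8.png

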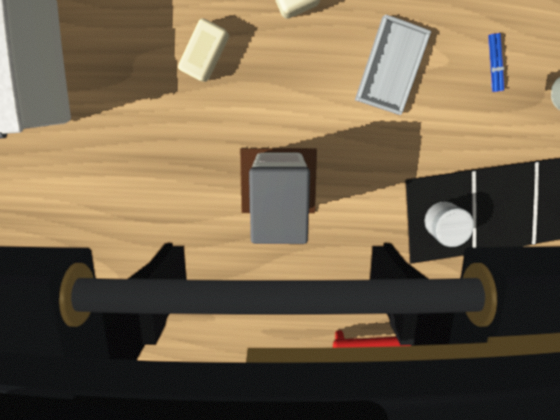

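View pics/top1c.png

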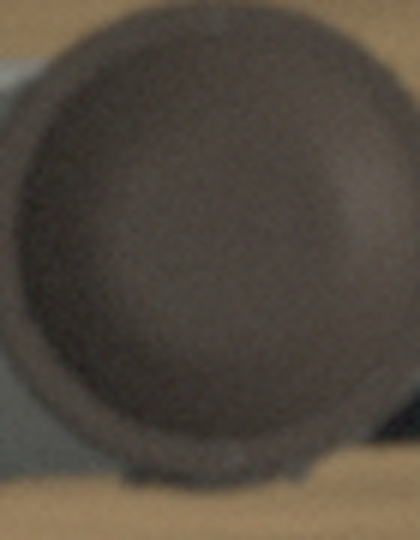

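Run:
```python
from fit import *
import json
c=json.load(open("w8.json"));i=[0,1,2,3]
A=lambda p:uc(p,225,130,4.5)
k,r=fit([(c,A([(405,373),(78,371),(72,82),(412,84)]),i)],.004,[.58,-.15,0],.088,.1);print(k,r.tolist())
k2,r=fit([(c,A([(373,511),(119,511),(109,173),(382,171)]),i)],.129,[.58,-.15,0],.08,.06);print(k2,r.tolist())
a,b=back(c,A([(240,83),(245,102)]),.004);print("near gap",(b-a)[0])
```

```text
[ 0.5876284  -0.14811638  0.04616438] [[0.5, 0.4], [-0.6, 0.6], [-0.7, -0.4], [0.9, -0.5]]
[ 0.58797396 -0.14720342  0.05315522] [[0.9, 0.7], [-0.8, 0.9], [-0.5, -0.8], [0.4, -0.5]]
near gap 0.005396569092593895
```

```bash
python3 plan.py 420 -15 200 -14.3 58
```

```text
t 21.6 tcp [ 559.3 -149.6  329.6] d [-139.3  134.6 -129.6] rows 4 F [ 0.5 -0.2 -0.4] w 87.0
33.3, 35.4, 32.1, -0, 0.002, 0.075 ,
35.8, 32.8, 32.2, -0, 0.002, 0.075 ,
38.1, 30.1, 32.2, -0, 0.002, 0.075 ,
40.2, 27.1, 32.3, -0, 0.002, 0.075 ,
```

Call:
carry_out(commands=[33,35.5,32,0,0.002,0.075,36,33,32,0,0.002,0.075,38,30,32,0,0.002,0.075,40,27,30,0,0.002,0.075,0,0,0,0,0,0])

```text
time_s: 22.22
tcp_pos: [0.4154, -0.0122, 0.1912]
ee_rot: [[-0.966, 0.259, -0.015], [0.259, 0.966, -0.006], [0.013, -0.009, -1.0]]
wrist_force: [1.2, 0.5, 0.5]
gripper_width: 0.999
```

Call:
carry_out(commands=[0,0,0,0,0,0])

```text
time_s: 22.35
tcp_pos: [0.4161, -0.012, 0.191]
ee_rot: [[-0.966, 0.258, -0.015], [0.258, 0.966, -0.006], [0.013, -0.01, -1.0]]
wrist_force: [1.1, 0.9, 0.6]
gripper_width: 0.999
```

```bash
python3 snap.py w9; python3 plan.py 434 -14.5 100 -14.3 58
```

```text
22.35 [ 0.4161 -0.012   0.191 ] [ 1.   0.2 -2.4 -0.8 -0.1 -0.4]
t 22.4 tcp [415.8 -12.2 190.8] d [ 18.2  -2.3 -90.8] rows 2 F [-0.2 -0.2  0. ] w 87.4
-9.7, 1.7, 45.3, -0.005, -0.007, -0.006 ,
-9.4, 1.4, 45.3, -0.005, -0.007, -0.006 ,
```

View pics/w9.png

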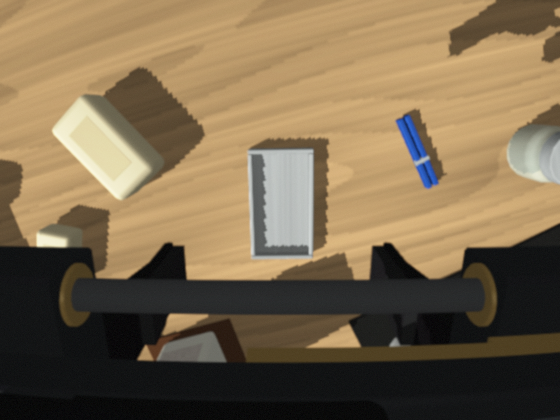

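Run:
```python
from fit import *
import json
im=cv2.imread("pics/w9.png")[:,:,::-1]
save("w9a",crop(im,235,138,330,270,4.4))
c=json.load(open("w9.json"))
print(fit([(c,np.array([(313,258),(252,258),(248,150),(313,150.)]),[0,1,2,3])],.014,[.43,0,-.2],.106,.06))
```

```text
(array([ 0.43379405, -0.01479953, -0.24414099]), array([[ 0.1,  0.6],
       [-0.6,  1.3],
       [-0.5, -0.3],
       [ 1. , -1.3]]))
```

View pics/w9a.png

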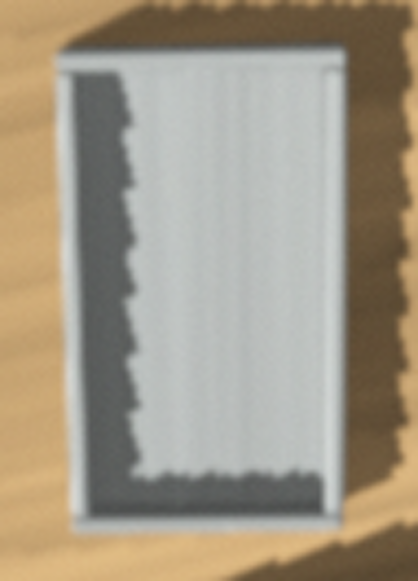

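Call:
carry_out(commands=[-10,2,45,-0.01,-0.015,-0.002,-9.5,1.5,40,0,0,0,0,0,0,0,0,0])

```text
time_s: 22.78
tcp_pos: [0.441, -0.0147, 0.1059]
ee_rot: [[-0.966, 0.259, 0.009], [0.259, 0.966, 0.001], [-0.008, 0.004, -1.0]]
wrist_force: [-0.2, 0.6, 0.8]
gripper_width: 0.996
```

```bash
python3 plan.py 433.6 -14.7 30 -14.3 40
```

```text
t 22.77 tcp [441.  -14.7 105.9] d [ -7.4  -0.  -75.9] rows 2 F [-0.2  0.6  0.8] w 86.6
3.9, -1.1, 37.9, 0.002, 0.004, -0.006 ,
3.7, -1, 37.9, 0.002, 0.004, -0.006 ,
```

Call:
carry_out(commands=[6,-1.5,35,0.003,0.008,-0.008,2,-0.5,35,0,0.002,-0.004,0,0,0,0,0,0])

```text
time_s: 23.15
tcp_pos: [0.4393, -0.0143, 0.0392]
ee_rot: [[-0.969, 0.249, 0.008], [0.249, 0.969, 0.003], [-0.007, 0.005, -1.0]]
wrist_force: [0.1, -0.8, 0.9]
gripper_width: 1.001
```

```bash
python3 plan.py 433.6 -14.7 15 -14.3 40
```

```text
t 23.15 tcp [439.3 -14.3  39.2] d [ -5.7  -0.4 -24.2] rows 1 F [ 0.1 -0.8  0.9] w 87.1
5.6, -1.9, 24.2, 0.005, 0.007, -0.002 ,
```

Call:
carry_out(commands=[5.5,-2,22,0.005,0.008,-0.002,0,0,0,0,0,0,0,0,0,0,0,0])

```text
time_s: 23.52
tcp_pos: [0.4402, -0.0137, 0.0232]
ee_rot: [[-0.969, 0.246, 0.012], [0.246, 0.969, 0.003], [-0.01, 0.006, -1.0]]
wrist_force: [0.5, -0.2, -0.4]
gripper_width: 0.999
```

```bash
python3 plan.py 433.6 -14.7 4 -14.3 40
```

```text
t 23.52 tcp [440.2 -13.7  23.2] d [ -6.6  -1.  -19.2] rows 1 F [ 0.5 -0.2 -0.4] w 86.9
6.3, -2.7, 19.1, 0.006, 0.01, 0.001 ,
```

Call:
carry_out(commands=[6.5,-2.5,16,0.006,0.01,0.001,1,0,2,0,0.002,0])

```text
time_s: 23.78
tcp_pos: [0.4337, -0.0138, 0.0062]
ee_rot: [[-0.969, 0.247, 0.002], [0.247, 0.969, 0.001], [-0.002, 0.002, -1.0]]
wrist_force: [-0.8, -0.8, -0.3]
gripper_width: 1.0
```

```bash
python3 plan.py 433.6 -14.7 3 -14.3 40
```

```text
t 23.77 tcp [433.7 -13.8   6.2] d [-0.1 -0.9 -3.2] rows 1 F [-0.8 -0.8 -0.3] w 87.0
-0.2, -0.9, 3.2, 0.002, 0.002, 0 ,
```

Call:
carry_out(commands=[0,-1,3.5,0.002,0.003,0,0,0,0.5,0,0,0])

```text
time_s: 24.02
tcp_pos: [0.4334, -0.0148, 0.0018]
ee_rot: [[-0.969, 0.246, -0.002], [0.246, 0.969, -0.0], [0.002, -0.0, -1.0]]
wrist_force: [0.2, -0.3, -0.1]
gripper_width: 0.999
```

Call:
carry_out(commands=[0,0,0.3,0,0,0,0,0,0.3,0,0,0,0,0,0.3,0,0,0,0,0,0,0,0,0], grip=40)

```text
time_s: 24.52
tcp_pos: [0.4336, -0.0147, 0.0009]
ee_rot: [[-0.969, 0.246, -0.001], [0.246, 0.969, -0.0], [0.001, -0.0, -1.0]]
wrist_force: [0.3, -0.1, -1.0]
gripper_width: 0.686
```

Call:
carry_out(commands=[0,0,-15,0,0,0,0,0,-30,0,0,0,0,0,-40,0,0,0])

```text
time_s: 24.9
tcp_pos: [0.4305, -0.0156, 0.0847]
ee_rot: [[-0.969, 0.247, -0.012], [0.247, 0.969, -0.003], [0.011, -0.006, -1.0]]
wrist_force: [1.4, 0.6, -1.6]
gripper_width: 0.688
```

```bash
python3 plan.py 600 169 110 11.4 50
```

```text
t 24.9 tcp [430.5 -15.6  84.7] d [169.5 184.6  25.3] rows 5 F [ 1.4  0.6 -1.6] w 59.8
-23.7, 44.1, -5.6, -0.001, -0.002, -0.09 ,
-27.5, 41.8, -5.5, -0.001, -0.002, -0.09 ,
-31.2, 39.2, -5.4, -0.001, -0.002, -0.09 ,
-34.6, 36.3, -5.3, -0.001, -0.002, -0.09 ,
-37.7, 33, -5.2, -0.001, -0.002, -0.09 ,
```

Call:
carry_out(commands=[-24,44,-6,-0.001,-0.003,-0.09,-27.5,42,-6,-0.001,-0.003,-0.09,-31,39,-6,-0.001,-0.002,-0.09,-34.5,36.5,-6,-0.001,-0.002,-0.09,-37.5,33,-5,-0.001,-0.002,-0.09])

```text
time_s: 25.52
tcp_pos: [0.6006, 0.1725, 0.1163]
ee_rot: [[-0.978, -0.208, 0.002], [-0.208, 0.978, 0.003], [-0.003, 0.003, -1.0]]
wrist_force: [-0.1, 0.5, -1.2]
gripper_width: 0.687
```

```bash
python3 plan.py 608.6 170.4 60 11.4 50
```

```text
t 25.52 tcp [600.6 172.5 116.3] d [  8.   -2.1 -56.3] rows 2 F [-0.1  0.5 -1.2] w 59.8
-3.6, -1.9, 28.1, 0.001, 0.001, 0.005 ,
-3.7, -1.9, 28.1, 0.001, 0.001, 0.005 ,
```

Call:
carry_out(commands=[-3.5,-2,28,0.002,0.002,0.005,-3,-2,30,0.002,0.002,0.005,2,0,10,0,0,0])

```text
time_s: 25.9
tcp_pos: [0.6085, 0.1734, 0.0459]
ee_rot: [[-0.979, -0.202, 0.001], [-0.202, 0.979, 0.0], [-0.001, 0.0, -1.0]]
wrist_force: [-0.5, 0.9, -1.0]
gripper_width: 0.687
```

```bash
python3 plan.py 608.6 170.4 20 11.4 50
```

```text
t 25.9 tcp [608.5 173.4  45.9] d [  0.1  -3.  -25.9] rows 1 F [-0.5  0.9 -1. ] w 59.8
0.5, -2.9, 25.9, 0, 0.001, 0.004 ,
```

Call:
carry_out(commands=[0.5,-3,20,0,0.001,0.003,0.5,0,5,0,0,0,0.5,0,3,0,0.001,0])

```text
time_s: 26.28
tcp_pos: [0.607, 0.1698, 0.0179]
ee_rot: [[-0.98, -0.199, -0.001], [-0.199, 0.98, -0.001], [0.001, -0.0, -1.0]]
wrist_force: [0.9, -0.3, -0.4]
gripper_width: 0.687
```

```bash
python3 plan.py 608.6 170.4 8 11.4 50
```

```text
t 26.27 tcp [607.  169.8  17.9] d [ 1.6  0.6 -9.9] rows 1 F [ 0.9 -0.3 -0.4] w 59.8
-1.7, 0.3, 9.9, -0, -0.001, 0.001 ,
```

Call:
carry_out(commands=[-1.7,0.3,7,0,-0.001,0.001,0,0,2,0,0,0,0,0,1.5,0,0,0])

```text
time_s: 26.65
tcp_pos: [0.6097, 0.1711, 0.0089]
ee_rot: [[-0.98, -0.198, 0.003], [-0.198, 0.98, 0.001], [-0.003, 0.001, -1.0]]
wrist_force: [-0.2, -0.1, -1.5]
gripper_width: 0.685
```

```bash
python3 plan.py 608.6 170.4 7 11.4 50
```

```text
t 26.65 tcp [609.7 171.1   8.9] d [-1.1 -0.7 -1.9] rows 1 F [-0.2 -0.1 -1.5] w 59.6
1.2, -0.5, 1.9, 0.001, 0.003, 0.001 ,
```

Call:
carry_out(commands=[1,-0.7,1.8,0.001,0.003,0.001,0,0,0.7,0,0,0])

```text
time_s: 26.9
tcp_pos: [0.6089, 0.1702, 0.007]
ee_rot: [[-0.98, -0.198, 0.0], [-0.198, 0.98, -0.0], [-0.0, -0.001, -1.0]]
wrist_force: [-2.1, -0.6, 3.1]
gripper_width: 0.686
```

```bash
python3 plan.py 608.6 170.4 7 11.4 50
```

```text
t 26.9 tcp [608.9 170.2   7. ] d [-0.3  0.2  0. ] rows 1 F [-2.1 -0.6  3.1] w 59.7
0.3, 0.3, -0, -0.001, 0, -0 ,
```

Contact. Release, with a modest opening so the fingers stay clear of the tin.

Call:
carry_out(commands=[0,0,0,0,0,0,0,0,0,0,0,0,0,0,0,0,0,0], grip=74)

```text
time_s: 27.28
tcp_pos: [0.6097, 0.1705, 0.0077]
ee_rot: [[-0.98, -0.198, 0.002], [-0.198, 0.98, 0.0], [-0.003, -0.0, -1.0]]
wrist_force: [-1.0, 0.3, 0.3]
gripper_width: 0.841
```

Call:
carry_out(commands=[0,0,-15,0,0,0,0,0,-45,0,0,0,5,0,-60,0,0,0,15,0,-60,0,0,0,20,0,-60,0,0,0])

```text
time_s: 27.9
tcp_pos: [0.5695, 0.1617, 0.2497]
ee_rot: [[-0.98, -0.197, -0.004], [-0.197, 0.98, -0.004], [0.005, -0.003, -1.0]]
wrist_force: [0.0, 0.2, 0.8]
gripper_width: 0.85
```

Call:
carry_out(commands=[30,0,-20,0,0,0,0,0,0,0,0,0])

```text
time_s: 28.15
tcp_pos: [0.5408, 0.1562, 0.2797]
ee_rot: [[-0.98, -0.198, 0.01], [-0.198, 0.98, 0.003], [-0.011, 0.001, -1.0]]
wrist_force: [0.6, 0.1, 0.1]
gripper_width: 0.847
```

```bash
python3 snap.py w10
python3 - <<'E'
from h import *
im=cv2.imread("pics/w10.png")[:,:,::-1]
save("w10a",crop(im,145,150,415,280,2.9))
E
```

```text
28.15 [0.5408 0.1562 0.2797] [-0.2  1.2  2.   0.3  0.4  0.1]
```

View pics/w10a.png

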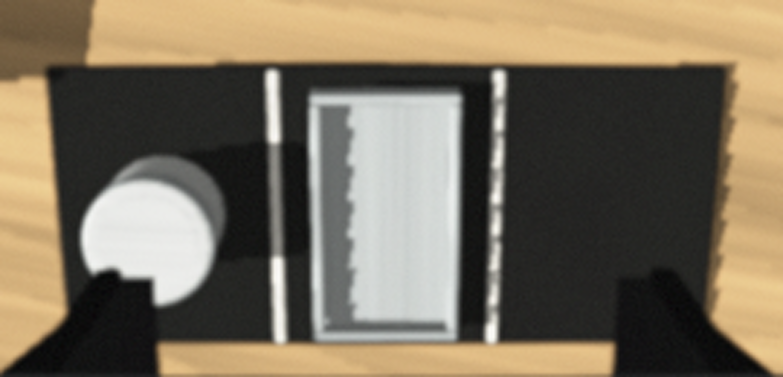

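View pics/w10.png

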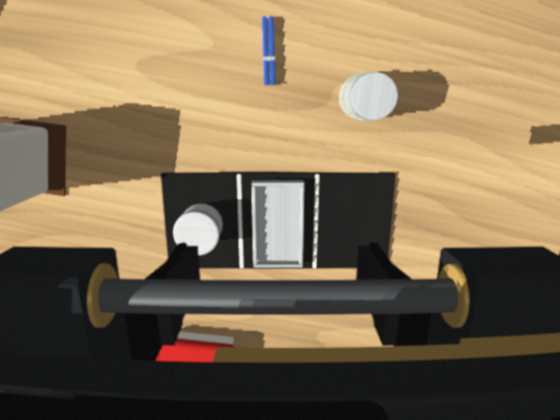

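```bash
python3 - <<'E'
from fit import *
import json
c=json.load(open("w10.json"));i=[0,1,2,3]
A=lambda p:uc(p,145,150,2.9)
v,r=fit([(c,A([(491,342),(280,343),(271,68),(498,68)]),i)],.006,[.6,.16,.2],.124,.092);print("stripes",v,r.tolist())
m,r=fit([(c,A([(48,68),(728,67)]),[2,3])],.006,[.6,.16,.2],.124,.28);print("mat near",m,r.tolist())
d,r=fit([(c,A([(456,340),(316,340),(309,91),(461,92)]),i)],.020,[.6,.16,.2],.106,.06);print("dish",d,r.tolist())
E
python3 plan.py 420 -240 200 -27 58
```

```text
stripes [0.60946813 0.16993391 0.20243611] [[-0.1, 1.1], [0.1, 1.0], [0.0, -0.8], [0.0, -1.0]]
mat near [0.60973552 0.17139604 0.20089919] [[-0.8, 0.1], [0.8, 0.1]]
dish [0.60870971 0.16996609 0.20164586] [[0.3, -0.5], [-0.4, -0.3], [0.1, 0.6], [0.1, 0.1]]
t 28.2 tcp [541.4 156.4 278.8] d [-121.4 -396.4  -78.8] rows 7 F [-0.3  0.7  0.1] w 74.3
28.3, -52.1, 10.9, 0.001, 0.001, 0.096 ,
23.2, -54.5, 11, 0.001, 0.001, 0.096 ,
17.9, -56.5, 11.1, 0.001, 0.001, 0.096 ,
12.4, -57.9, 11.1, 0.001, 0.001, 0.096 ,
6.8, -58.9, 11.2, 0.001, 0.001, 0.096 ,
1.1, -59.2, 11.2, 0.001, 0.001, 0.096 ,
-4.6, -59, 11.2, 0.001, 0.001, 0.096 ,
```

Call:
carry_out(commands=[28,-52,11,0.001,0.001,0.096,23,-54.5,11,0.001,0.001,0.096,18,-56.5,11,0.001,0.001,0.096,12.5,-58,11,0.001,0.001,0.096,7,-59,11,0.001,0.001,0.096])

```text
time_s: 28.82
tcp_pos: [0.4534, -0.1308, 0.2182]
ee_rot: [[-0.959, 0.285, 0.001], [0.285, 0.959, -0.003], [-0.002, -0.003, -1.0]]
wrist_force: [1.9, -1.3, -0.6]
gripper_width: 0.85
```

Call:
carry_out(commands=[1,-56,11,0.001,0.001,0.096,-4.5,-50,8,0.001,0.001,0.096,0,0,0,0,0,0,0,0,0,0,0,0])

```text
time_s: 29.32
tcp_pos: [0.4184, -0.2388, 0.1947]
ee_rot: [[-0.88, 0.474, -0.011], [0.474, 0.88, -0.003], [0.008, -0.008, -1.0]]
wrist_force: [0.7, 0.5, -0.5]
gripper_width: 0.849
```

```bash
python3 snap.py w11;python3 plan.py 430 -245 100 -27 58
```

```text
29.325 [ 0.4184 -0.2388  0.1947] [-1.2  1.  -0.2 -0.  -0.1  0.1]
t 29.38 tcp [ 418.4 -238.5  194.7] d [ 11.6  -6.5 -94.7] rows 2 F [ 0.6  0.4 -0.5] w 74.1
-7, 0.3, 47.3, -0.004, -0.004, -0.011 ,
-6.8, -0, 47.3, -0.004, -0.004, -0.011 ,
```

View pics/w11.png

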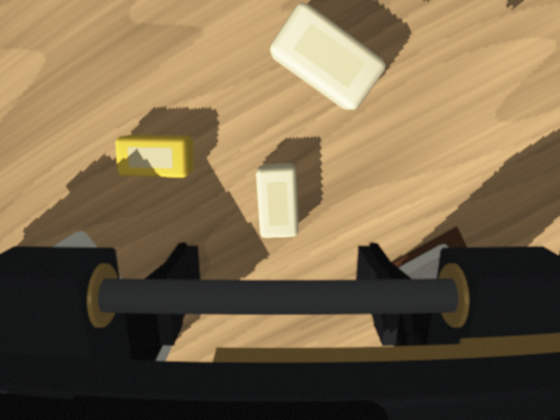

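Three candidates: small cream bar (277,200), large cream block (327,57) and yellow bar (153,157). I choose the small cream one and check it close up.

Run:
```python
from h import *
im=cv2.imread("pics/w11.png")[:,:,::-1]
save("w11a",crop(im,235,150,325,250,5.5))
```

```text
(no output)
```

View pics/w11a.png

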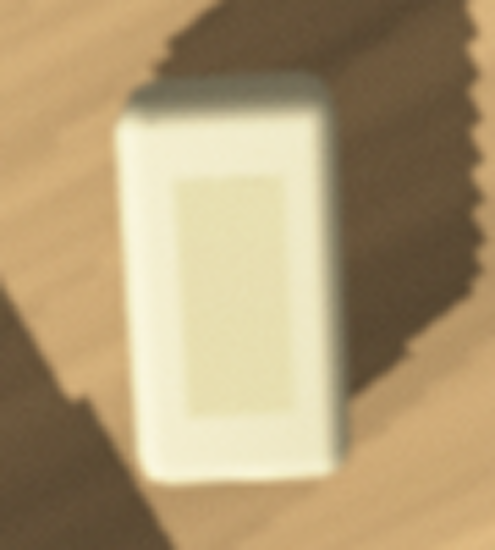

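Run:
```python
from fit import *
import json
c=json.load(open("w11.json"));i=[0,1,2,3]
A=lambda p:uc(p,235,150,5.5)
print(fit([(c,A([(345,470),(143,482),(118,112),(330,106)]),i)],.03,[.43,-.24,-.4],.066,.036))
P=back(c,A([(297,410),(188,416),(172,178),(287,175)]),.03);print(P.round(4),P.mean(0))
print(np.arctan2(*(P[0]+P[1]-P[2]-P[3])[[1,0]]))
```

```text
(array([ 0.42937398, -0.24650452, -0.44317585]), array([[ 1.2,  2.5],
       [-1.1,  2.1],
       [-1.2, -1.5],
       [ 1.1, -2.5]]))
[[ 0.4512 -0.2464  0.03  ]
 [ 0.4436 -0.2629  0.03  ]
 [ 0.4071 -0.2459  0.03  ]
 [ 0.4154 -0.2293  0.03  ]] [ 0.42930783 -0.24610797  0.03      ]
-0.44085361689817454
```

```bash
python3 plan.py 428 -246.3 60 -25.3 58
```

```text
t 29.38 tcp [ 418.4 -238.5  194.7] d [   9.6   -7.8 -134.7] rows 3 F [ 0.6  0.4 -0.5] w 74.1
-4.4, -0.4, 44.9, -0.003, -0.003, -0.017 ,
-4.3, -0.6, 44.9, -0.003, -0.003, -0.017 ,
-4.1, -0.8, 44.9, -0.003, -0.003, -0.017 ,
```

Call:
carry_out(commands=[-4.5,-0.5,45,-0.006,-0.007,-0.017,-3,-0.5,45,-0.002,-0.002,-0.017,-2,-1,40,0,0.003,-0.016,2,0,5,0,0.002,0])

```text
time_s: 29.88
tcp_pos: [0.4296, -0.2406, 0.0586]
ee_rot: [[-0.908, 0.418, 0.004], [0.418, 0.908, 0.0], [-0.003, 0.002, -1.0]]
wrist_force: [1.4, 0.1, 0.7]
gripper_width: 0.849
```

```bash
python3 plan.py 429.3 -246.3 30 -25.3 58
```

```text
t 29.88 tcp [ 429.6 -240.6   58.6] d [ -0.3  -5.7 -28.6] rows 1 F [1.4 0.1 0.7] w 73.8
-2, -5.3, 28.6, 0.002, 0.003, 0.01 ,
```

Call:
carry_out(commands=[-1,-5.3,22,0.002,0.004,0.01,1.5,0,10,0,0.003,0,1.5,0,8,0,0.002,0])

```text
time_s: 30.25
tcp_pos: [0.43, -0.2434, 0.0215]
ee_rot: [[-0.907, 0.422, 0.002], [0.422, 0.907, -0.0], [-0.002, 0.001, -1.0]]
wrist_force: [0.6, 0.3, -0.7]
gripper_width: 0.847
```

```bash
python3 plan.py 429.3 -246.3 13 -25.3 58
```

```text
t 30.25 tcp [ 430.  -243.4   21.5] d [-0.7 -2.9 -8.5] rows 1 F [ 0.6  0.3 -0.7] w 73.7
-0.6, -3, 8.5, 0.001, 0.002, 0.006 ,
```

Call:
carry_out(commands=[0,-3,7,0.001,0.003,0.006,0.5,-0.5,2,0,0.001,0])

```text
time_s: 30.5
tcp_pos: [0.429, -0.2463, 0.0131]
ee_rot: [[-0.904, 0.427, -0.0], [0.427, 0.904, 0.0], [0.0, -0.0, -1.0]]
wrist_force: [-0.6, 0.4, 0.8]
gripper_width: 0.85
```

```bash
python3 plan.py 429.3 -246.3 13 -25.3 58
```

```text
t 30.5 tcp [ 429.  -246.3   13.1] d [ 0.3 -0.  -0.1] rows 1 F [-0.6  0.4  0.8] w 74.0
-0.3, 0.1, 0.1, -0, -0, 0.001 ,
```

Call:
carry_out(commands=[0,0,0,0,0,0,0,0,0,0,0,0,0,0,0,0,0,0,0,0,0,0,0,0,0,0,0,0,0,0], grip=20)

```text
time_s: 31.12
tcp_pos: [0.4296, -0.2466, 0.0141]
ee_rot: [[-0.904, 0.427, 0.002], [0.427, 0.904, -0.0], [-0.002, 0.0, -1.0]]
wrist_force: [1.0, -0.2, -1.0]
gripper_width: 0.409
```

Call:
carry_out(commands=[0,0,0,0,0,0])

```text
time_s: 31.25
tcp_pos: [0.4295, -0.2466, 0.0141]
ee_rot: [[-0.904, 0.427, 0.002], [0.427, 0.904, -0.0], [-0.002, 0.0, -1.0]]
wrist_force: [0.4, -0.6, -0.4]
gripper_width: 0.41
```

Call:
carry_out(commands=[0,0,-15,0,0,0,0,0,-40,0,0,0,0,0,-60,0,0,0,0,0,-40,0,0,0])

```text
time_s: 31.75
tcp_pos: [0.426, -0.2456, 0.1687]
ee_rot: [[-0.904, 0.428, -0.011], [0.428, 0.904, 0.003], [0.011, -0.002, -1.0]]
wrist_force: [1.0, -0.8, -0.7]
gripper_width: 0.408
```

```bash
python3 plan.py 530 165 200 11.5 55; python3 snap.py w12
```

```text
t 31.75 tcp [ 426.  -245.6  168.7] d [104.  410.6  31.3] rows 8 F [ 1.  -0.8 -0.7] w 35.5
10.3, 51.9, -3.9, 0, -0.001, -0.08 ,
6.1, 52.6, -3.9, 0, -0.001, -0.08 ,
1.8, 52.9, -3.9, 0, -0.001, -0.08 ,
-2.4, 52.9, -4, 0, -0.001, -0.08 ,
-6.7, 52.5, -4, 0, -0.001, -0.08 ,
-10.9, 51.8, -4, 0, -0.001, -0.08 ,
-15, 50.8, -3.9, 0, -0.001, -0.08 ,
-19.1, 49.4, -3.9, 0, -0.001, -0.08 ,
31.75 [ 0.426  -0.2456  0.1687] [  0.1 -19.8  23.8  -1.  -47.8  -0. ]
```

View pics/w12.png

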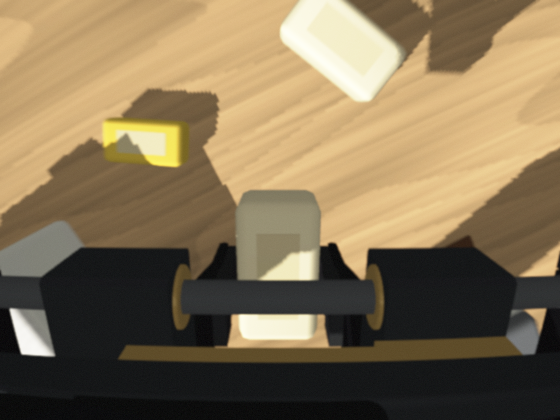

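Call:
carry_out(commands=[10.5,52,-4,0,-0.001,-0.08,6,52.5,-4,0,-0.001,-0.08,2,53,-4,0,-0.001,-0.08,-2.5,53,-4,0,-0.001,-0.08,-6.5,52.5,-4,0,-0.001,-0.08])

```text
time_s: 32.42
tcp_pos: [0.4924, 0.0145, 0.1937]
ee_rot: [[-0.999, 0.037, 0.004], [0.037, 0.999, -0.001], [-0.004, -0.001, -1.0]]
wrist_force: [1.6, -0.9, -1.6]
gripper_width: 0.412
```

Call:
carry_out(commands=[-11,52,-4,0,-0.001,-0.08,-15,51,-4,0,-0.001,-0.08,-19,47,-4,0,-0.001,-0.08,0,0,0,0,0,0])

```text
time_s: 32.92
tcp_pos: [0.5302, 0.175, 0.2033]
ee_rot: [[-0.977, -0.214, 0.004], [-0.214, 0.977, -0.002], [-0.003, -0.002, -1.0]]
wrist_force: [-0.8, -0.1, -1.0]
gripper_width: 0.412
```

```bash
python3 plan.py 608.5 170.1 100 11.5 45
```

```text
t 32.92 tcp [530.2 175.  203.3] d [  78.3   -4.9 -103.3] rows 3 F [-0.8 -0.1 -1. ] w 35.9
-25, -7.1, 34.5, -0.001, 0.001, 0.005 ,
-25.1, -7, 34.5, -0.001, 0.001, 0.005 ,
-25.2, -6.9, 34.5, -0.001, 0.001, 0.005 ,
```

Call:
carry_out(commands=[-25,-7,34.5,-0.001,0.001,0.005,-25,-7,34.5,-0.001,0.001,0.005,-25,-7,34,-0.001,0.001,0.005,0,0,5,0,0,0])

```text
time_s: 33.42
tcp_pos: [0.6078, 0.1678, 0.091]
ee_rot: [[-0.981, -0.196, -0.004], [-0.196, 0.981, 0.0], [0.004, 0.001, -1.0]]
wrist_force: [-0.9, 0.4, -1.2]
gripper_width: 0.414
```

```bash
python3 plan.py 608.8 170.2 45 11.5 45
```

```text
t 33.42 tcp [607.8 167.8  91. ] d [  1.    2.4 -46. ] rows 2 F [-0.9  0.4 -1.2] w 36.0
-0.8, 1.1, 23, 0.001, -0.002, -0.002 ,
-0.8, 1.1, 23, 0.001, -0.002, -0.002 ,
```

Call:
carry_out(commands=[-0.5,1.5,23,0.001,-0.003,-0.002,1,1,20,0,0,-0.001,1,0,4,0,0.002,0])

```text
time_s: 33.8
tcp_pos: [0.6042, 0.1677, 0.044]
ee_rot: [[-0.98, -0.197, -0.003], [-0.197, 0.98, -0.001], [0.003, -0.0, -1.0]]
wrist_force: [0.5, -0.2, -1.5]
gripper_width: 0.405
```

```bash
python3 plan.py 608.8 170.2 30 11.5 45
```

```text
t 33.8 tcp [604.2 167.7  44. ] d [  4.6   2.5 -14. ] rows 1 F [ 0.5 -0.2 -1.5] w 35.2
-5.1, 1.6, 14, -0, -0.003, -0.003 ,
```

Call:
carry_out(commands=[-4.5,1.6,9,0,-0.003,-0.003,0,0,2,0,0.001,0])

```text
time_s: 34.05
tcp_pos: [0.6089, 0.1702, 0.0345]
ee_rot: [[-0.98, -0.2, 0.001], [-0.2, 0.98, 0.001], [-0.001, 0.0, -1.0]]
wrist_force: [0.2, -0.4, -1.1]
gripper_width: 0.408
```

```bash
python3 plan.py 608.8 170.2 25 11.5 45
```

```text
t 34.05 tcp [608.9 170.2  34.5] d [-0.1 -0.  -9.5] rows 1 F [ 0.2 -0.4 -1.1] w 35.5
0.1, -0, 9.5, 0, 0.001, 0 ,
```

Call:
carry_out(commands=[0.3,0,6,0,0.001,0,0.3,0,2,0,0.001,0,0,0,1.5,0,0.001,0])

```text
time_s: 34.42
tcp_pos: [0.609, 0.1705, 0.0258]
ee_rot: [[-0.98, -0.2, 0.0], [-0.2, 0.98, 0.001], [-0.001, 0.001, -1.0]]
wrist_force: [0.1, -0.5, -0.3]
gripper_width: 0.413
```

```bash
python3 plan.py 608.8 170.2 24 11.5 45
```

```text
t 34.42 tcp [609.  170.5  25.8] d [-0.2 -0.3 -1.8] rows 1 F [ 0.1 -0.5 -0.3] w 35.9
0.3, -0.3, 1.8, 0.001, 0.001, 0 ,
```

Call:
carry_out(commands=[0.3,-0.3,1.5,0.001,0.001,0,0,0,0.6,0,0,0])

```text
time_s: 34.67
tcp_pos: [0.6089, 0.1702, 0.0241]
ee_rot: [[-0.98, -0.2, -0.0], [-0.2, 0.98, -0.0], [0.0, -0.0, -1.0]]
wrist_force: [-2.5, -1.0, 3.8]
gripper_width: 0.409
```

Call:
carry_out(commands=[0,0,0,0,0,0,0,0,0,0,0,0,0,0,0,0,0,0,0,0,0,0,0,0], grip=65)

```text
time_s: 35.17
tcp_pos: [0.6097, 0.1705, 0.0247]
ee_rot: [[-0.98, -0.2, 0.002], [-0.2, 0.98, 0.001], [-0.002, 0.0, -1.0]]
wrist_force: [0.3, 0.3, -0.7]
gripper_width: 0.723
```

Call:
carry_out(commands=[0,0,-15,0,0,0,0,0,-45,0,0,0,5,0,-60,0,0,0,15,0,-60,0,0,0,20,0,-50,0,0,0])

```text
time_s: 35.8
tcp_pos: [0.5688, 0.1614, 0.2603]
ee_rot: [[-0.98, -0.2, -0.004], [-0.2, 0.98, -0.004], [0.005, -0.003, -1.0]]
wrist_force: [0.4, 0.9, 0.1]
gripper_width: 0.746
```

Call:
carry_out(commands=[30,0,-10,0,0,0,0,0,0,0,0,0], grip=87)

```text
time_s: 36.05
tcp_pos: [0.5399, 0.1557, 0.2796]
ee_rot: [[-0.98, -0.201, 0.009], [-0.201, 0.98, 0.003], [-0.01, 0.001, -1.0]]
wrist_force: [-0.1, 0.3, 0.6]
gripper_width: 0.892
```

```bash
python3 snap.py w13
python3 - <<'E'
from h import *
im=cv2.imread("pics/w13.png")[:,:,::-1]
save("w13a",crop(im,145,150,415,280,2.9))
E
```

```text
36.05 [0.5399 0.1557 0.2796] [-0.3  0.7  3.2  0.8  0.4  0.1]
```

View pics/w13a.png

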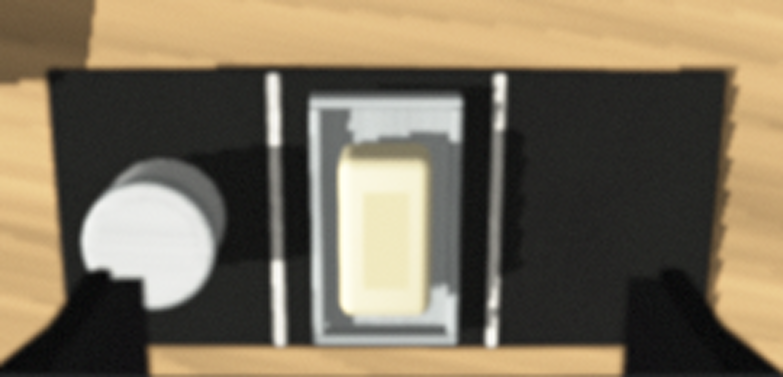

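View pics/w13.png

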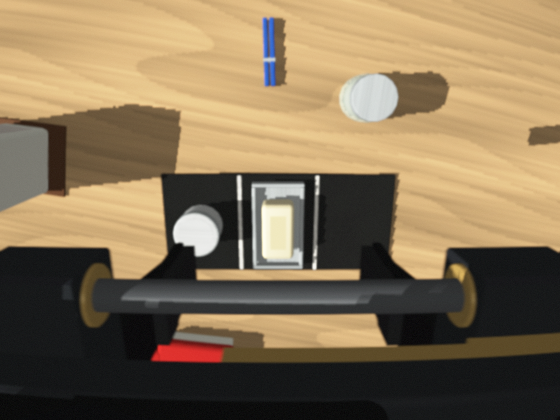

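```bash
python3 - <<'E'
from fit import *
import json
c=json.load(open("w13.json"));i=[0,1,2,3]
A=lambda p:uc(p,145,150,2.9)
d,r=fit([(c,A([(456,343),(316,343),(309,95),(461,95)]),i)],.020,[.6,.16,.2],.106,.06);print("dish",d,r.tolist())
P=back(c,A([(409,288),(363,287),(363,194),(411,194)]),.04);m=P.mean(0)
q=P[0]+P[1]-P[2]-P[3];print(m,np.arctan2(q[1],q[0]))
e=m[:2]-d[:2];cc,ss=np.cos(d[2]),np.sin(d[2]);print("soap in dish",e@[cc,ss],e@[-ss,cc])
s,r=fit([(c,A([(428,314),(341,314),(338,158),(430,158)]),i)],.040,[.6,.16,.2],.060,.033);print("soap top",s)
E
python3 plan.py 425 228 200 101 58
```

```text
dish [0.60881772 0.16988509 0.20496788] [[0.3, -0.4], [-0.4, -0.3], [0.0, 0.4], [0.0, 0.2]]
[0.60941292 0.17036377 0.04      ] 0.19234124982655518
soap in dish 0.0006801643255999434 0.00034751865498387514
soap top [0.60791597 0.16916306 0.20412949]
t 36.1 tcp [540.9 155.9 279.2] d [-115.9   72.1  -79.2] rows 10 F [0.6 0.5 0.2] w 81.1
10, 9.4, 7.8, -0.001, 0.001, -0.156 ,
8.4, 10.8, 7.8, -0.001, 0.001, -0.156 ,
6.6, 12, 7.9, -0.001, 0.001, -0.156 ,
4.7, 12.9, 7.9, -0.001, 0.001, -0.156 ,
2.6, 13.4, 7.9, -0.001, 0.001, -0.156 ,
0.5, 13.7, 7.9, -0.001, 0.001, -0.156 ,
-1.7, 13.6, 7.9, -0.001, 0.001, -0.156 ,
-3.7, 13.1, 7.9, -0.001, 0.001, -0.156 ,
-5.7, 12.4, 7.9, -0.001, 0.001, -0.156 ,
-7.6, 11.3, 7.9, -0.001, 0.001, -0.156 ,
```

```bash
python3 plan.py 435 232 180 8 58
```

```text
t 36.1 tcp [540.9 155.9 279.2] d [-105.9   76.1  -99.2] rows 3 F [0.6 0.5 0.2] w 81.1
29.8, 31.9, 32.8, 0, 0.003, 0.021 ,
30.4, 31.3, 32.9, 0, 0.003, 0.021 ,
30.9, 30.7, 33, 0, 0.003, 0.021 ,
```

Call:
carry_out(commands=[30,32,33,0,0.003,0.021,30.5,31.5,33,0,0.003,0.021,31,28,30,0,0.003,0.021,0,0,0,0,0,0,0,0,0,0,0,0])

```text
time_s: 36.72
tcp_pos: [0.4356, 0.2322, 0.179]
ee_rot: [[-0.991, -0.135, 0.002], [-0.135, 0.991, -0.001], [-0.002, -0.001, -1.0]]
wrist_force: [0.1, 0.1, 0.0]
gripper_width: 0.995
```

```bash
python3 snap.py w14; python3 plan.py 444 232 90 8 58;python3 - <<'E'
from h import *
im=cv2.imread("pics/w14.png")[:,:,::-1]
save("w14a",crop(im,220,130,340,270,4.2))
E
```

```text
36.725 [0.4356 0.2322 0.179 ] [ 0.6  0.7 -1.3 -0.6 -0.1 -0.2]
t 36.77 tcp [435.5 231.9 178.8] d [  8.5   0.1 -88.8] rows 2 F [-0.2  0.3 -0.4] w 86.9
-4.2, -0.5, 44.4, -0, 0.001, -0.003 ,
-4.2, -0.5, 44.4, -0, 0.001, -0.003 ,
```

View pics/w14a.png

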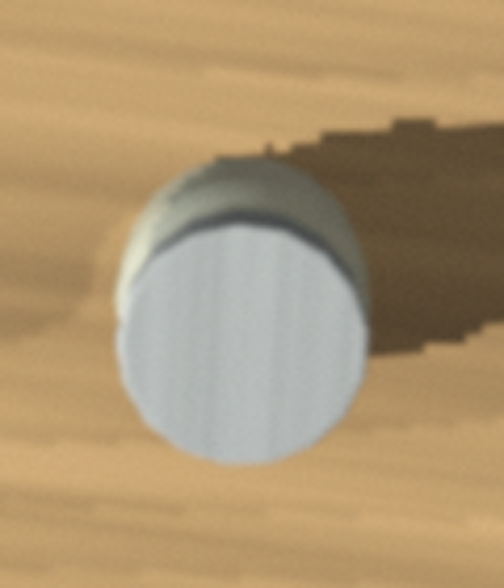

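Run:
```python
from fit import *
import json
c=json.load(open("w14.json"))
A=lambda p:uc(p,220,130,4.2)
print(back(c,A([(243,344),(118,344),(368,344)]),.064))
```

```text
[[0.44357494 0.23276666 0.064     ]
 [0.44666371 0.21011574 0.064     ]
 [0.44049037 0.25541679 0.064     ]]
```

Call:
carry_out(commands=[-4,-0.5,44,0,0.001,-0.02,-3.5,-0.5,44,0,0.001,-0.02,2,0,10,0,0.003,0])

```text
time_s: 37.15
tcp_pos: [0.4471, 0.2333, 0.0822]
ee_rot: [[-0.985, -0.172, 0.005], [-0.171, 0.985, 0.005], [-0.006, 0.004, -1.0]]
wrist_force: [-0.5, 0.3, 0.3]
gripper_width: 1.0
```

```bash
python3 plan.py 444 231.8 40 11.5 58
```

```text
t 37.15 tcp [447.1 233.3  82.2] d [ -3.1  -1.5 -42.2] rows 1 F [-0.5  0.3  0.3] w 87.0
3.6, -1.2, 42.1, 0.004, 0.006, -0.028 ,
```

Call:
carry_out(commands=[3.5,-0.5,25,0.004,0.006,-0.028,2,0,25,0,0.003,0,2,0,10,0,0.003,0])

```text
time_s: 37.52
tcp_pos: [0.4446, 0.2335, 0.0246]
ee_rot: [[-0.98, -0.197, 0.001], [-0.197, 0.98, 0.004], [-0.001, 0.004, -1.0]]
wrist_force: [-0.3, -0.1, 0.5]
gripper_width: 1.001
```

```bash
python3 plan.py 443.7 232.5 13 11.5 58
```

```text
t 37.52 tcp [444.6 233.5  24.6] d [ -0.9  -1.  -11.6] rows 1 F [-0.3 -0.1  0.5] w 87.1
1.1, -0.9, 11.6, 0.004, 0.001, -0.002 ,
```

Call:
carry_out(commands=[1.5,-1,10,0.004,0.002,-0.002,1,0,2.5,0,0.001,0])

```text
time_s: 37.78
tcp_pos: [0.4438, 0.2329, 0.0131]
ee_rot: [[-0.98, -0.199, 0.001], [-0.199, 0.98, 0.001], [-0.001, 0.001, -1.0]]
wrist_force: [0.1, -0.1, -0.7]
gripper_width: 0.999
```

```bash
python3 plan.py 443.7 232.5 13 11.5 58
```

```text
t 37.77 tcp [443.8 232.9  13.1] d [-0.1 -0.4 -0.1] rows 1 F [ 0.1 -0.1 -0.7] w 86.9
0.2, -0.4, 0.1, 0.001, 0.001, -0 ,
```

Call:
carry_out(commands=[0,0,0,0,0,0,0,0,0,0,0,0,0,0,0,0,0,0,0,0,0,0,0,0,0,0,0,0,0,0], grip=35)

```text
time_s: 38.4
tcp_pos: [0.4447, 0.2339, 0.0149]
ee_rot: [[-0.98, -0.2, 0.004], [-0.2, 0.98, 0.004], [-0.004, 0.003, -1.0]]
wrist_force: [0.4, 0.2, -1.4]
gripper_width: 0.585
```

Call:
carry_out(commands=[0,0,-15,0,0,0,0,0,-35,0,0,0,0,0,-40,0,0,0])

```text
time_s: 38.78
tcp_pos: [0.4416, 0.2311, 0.1028]
ee_rot: [[-0.98, -0.198, -0.005], [-0.198, 0.98, -0.004], [0.006, -0.003, -1.0]]
wrist_force: [1.4, 0.6, -0.7]
gripper_width: 0.586
```

```bash
python3 plan.py 590 261.5 100 11.5 50
```

```text
t 38.77 tcp [441.6 231.1 102.8] d [148.4  30.4  -2.8] rows 4 F [ 1.4  0.6 -0.7] w 51.0
-37.9, 0.1, 0.5, -0.001, -0.002, -0 ,
-37.9, 0.1, 0.5, -0.001, -0.002, -0 ,
-37.9, 0.1, 0.6, -0.001, -0.002, -0 ,
-37.9, 0.1, 0.6, -0.001, -0.002, -0 ,
```

Call:
carry_out(commands=[-38,0,0.5,-0.001,-0.002,0,-38,0,0.5,-0.001,-0.002,0,-38,0,0.5,-0.001,-0.002,0,-36,0,3,-0.001,-0.001,0,0,0,5,0,0,0])

```text
time_s: 39.4
tcp_pos: [0.5924, 0.2624, 0.0953]
ee_rot: [[-0.98, -0.199, 0.003], [-0.199, 0.98, 0.006], [-0.004, 0.005, -1.0]]
wrist_force: [-1.0, 0.2, -3.0]
gripper_width: 0.589
```

```bash
python3 plan.py 591.2 261.6 45 11.5 50
```

```text
t 39.4 tcp [592.4 262.4  95.3] d [ -1.2  -0.8 -50.3] rows 2 F [-1.   0.2 -3. ] w 51.2
0.8, -0.4, 25.1, 0.003, 0.002, -0 ,
0.7, -0.3, 25.2, 0.003, 0.002, -0 ,
```

Call:
carry_out(commands=[1,0,25,0.005,0.003,0,1,0,22,0,0,0,1,0,8,0,0.001,0])

```text
time_s: 39.78
tcp_pos: [0.5864, 0.2605, 0.037]
ee_rot: [[-0.98, -0.198, -0.005], [-0.198, 0.98, -0.002], [0.005, -0.001, -1.0]]
wrist_force: [-0.5, -0.2, -1.0]
gripper_width: 0.588
```

```bash
python3 plan.py 591.2 261.6 26 11.5 50
```

```text
t 39.77 tcp [586.4 260.5  37. ] d [  4.8   1.1 -11. ] rows 1 F [-0.5 -0.2 -1. ] w 51.1
-5, 0.1, 10.9, -0.001, -0.005, -0.002 ,
```

Call:
carry_out(commands=[-4.5,0,9,-0.001,-0.005,-0.002,0,0,1.5,0,0,0])

```text
time_s: 40.02
tcp_pos: [0.5903, 0.2613, 0.0259]
ee_rot: [[-0.98, -0.2, -0.0], [-0.2, 0.98, -0.0], [0.0, -0.0, -1.0]]
wrist_force: [0.3, -1.0, -1.6]
gripper_width: 0.586
```

```bash
python3 plan.py 591.2 261.6 22 11.5 50
```

```text
t 40.02 tcp [590.3 261.3  25.9] d [ 0.9  0.3 -3.9] rows 1 F [ 0.3 -1.  -1.6] w 51.0
-1, 0.1, 3.9, -0, -0, 0.001 ,
```

Call:
carry_out(commands=[-0.8,0.1,3,-0.003,-0.003,0,0,0,1.5,0,0,0,0,0,1,0,0,0])

```text
time_s: 40.4
tcp_pos: [0.592, 0.2622, 0.0218]
ee_rot: [[-0.98, -0.2, 0.005], [-0.2, 0.98, 0.005], [-0.006, 0.004, -1.0]]
wrist_force: [-0.9, -0.9, -1.1]
gripper_width: 0.59
```

```bash
python3 plan.py 591.2 261.6 21 11.5 50
```

```text
t 40.4 tcp [592.  262.2  21.8] d [-0.8 -0.6 -0.8] rows 1 F [-0.9 -0.9 -1.1] w 51.4
0.9, -0.4, 0.8, 0.004, 0.006, 0.001 ,
```

Call:
carry_out(commands=[0.8,-0.4,0.8,0,0.001,0.001,0.3,0,0.8,0,0,0])

```text
time_s: 40.65
tcp_pos: [0.5913, 0.2617, 0.0209]
ee_rot: [[-0.98, -0.199, 0.005], [-0.199, 0.98, 0.005], [-0.006, 0.004, -1.0]]
wrist_force: [-0.8, -0.2, 2.2]
gripper_width: 0.587
```

Call:
carry_out(commands=[0,0,0,0,0,0,0,0,0,0,0,0,0,0,0,0,0,0], grip=68)

```text
time_s: 41.02
tcp_pos: [0.5921, 0.2622, 0.0219]
ee_rot: [[-0.98, -0.2, 0.007], [-0.2, 0.98, 0.007], [-0.008, 0.005, -1.0]]
wrist_force: [-0.1, 0.0, -0.2]
gripper_width: 0.769
```

Call:
carry_out(commands=[0,0,-15,0,0,0,0,0,-45,0,0,0,3,0,-60,0,0,0,5,-30,-60,0,0,0,10,-40,-50,0,0,0])

```text
time_s: 41.65
tcp_pos: [0.586, 0.1936, 0.2493]
ee_rot: [[-0.979, -0.204, 0.003], [-0.204, 0.979, 0.002], [-0.003, 0.002, -1.0]]
wrist_force: [1.0, -0.1, 0.1]
gripper_width: 0.782
```

Call:
carry_out(commands=[20,-20,-30,0,0,0,0,0,0,0,0,0], grip=87)

```text
time_s: 41.9
tcp_pos: [0.5716, 0.1675, 0.2887]
ee_rot: [[-0.979, -0.202, 0.016], [-0.201, 0.979, 0.008], [-0.017, 0.005, -1.0]]
wrist_force: [0.1, -0.8, -1.0]
gripper_width: 0.925
```

```bash
python3 snap.py w15
python3 - <<'E'
from h import *
im=cv2.imread("pics/w15.png")[:,:,::-1]
save("w15a",crop(im,165,150,435,280,2.9))
E
```

```text
41.9 [0.5716 0.1675 0.2887] [ 0.2  1.7 -0.6 -1.1  0.5  0.1]
```

View pics/w15a.png

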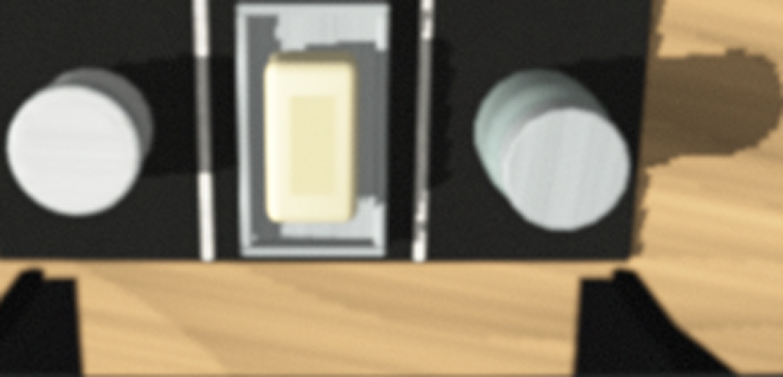

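View pics/w15.png

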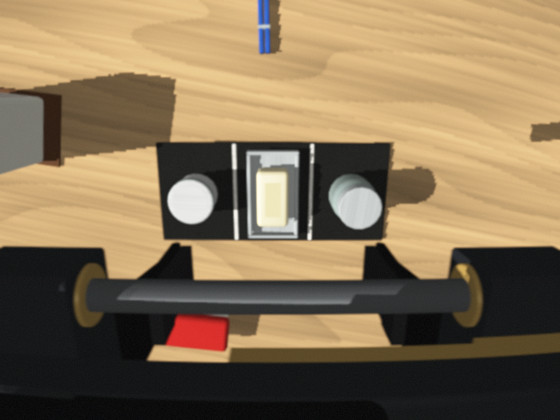

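```bash
python3 - <<'E'
from fit import *
import json
c=json.load(open("w15.json"));i=[0,1,2,3]
A=lambda p:uc(p,165,150,2.9)
m,r=fit([(c,np.array([(383.,239),(164,240),(157,143),(391,144)]),i)],.006,[.6,.16,.2],.124,.28);print("mat",m,r.tolist())
cc,ss=np.cos(m[2]),np.sin(m[2])
for n,p,z in (("tin",(74,149),.046),("jar",(566,168),.070)):
    q=back(c,A([p]),z)[0];e=q[:2]-m[:2];print(n,q,"in mat",e@[cc,ss],e@[-ss,cc])
d,r=fit([(c,A([(385,252),(241,255),(236,3),(389,3)]),i)],.020,[.6,.16,.2],.106,.06);print("dish",d);e=d[:2]-m[:2];print(e@[cc,ss],e@[-ss,cc])
E
python3 plan.py 400 -60 330 0 58
```

```text
mat [0.60906459 0.17160456 0.200467  ] [[0.6, 1.6], [-0.0, 0.5], [-1.3, -0.5], [0.8, -1.1]]
tin [0.62666098 0.07984838 0.046     ] in mat -0.0010271266965269238 -0.09342256072634193
jar [0.59023921 0.26101658 0.07      ] in mat -0.0006440294644796936 0.09137007077995836
dish [0.60838202 0.16993206 0.20374892]
-0.0010019385982786776 -0.001503086307614016
t 41.95 tcp [571.4 168.  286.9] d [-171.4 -228.    43.1] rows 5 F [ 0.6 -0.2  0.4] w 83.1
42.7, -37.7, -9.4, 0.001, 0.003, 0.041 ,
41.1, -39.4, -9.2, 0.001, 0.003, 0.041 ,
39.5, -41.1, -9.1, 0.001, 0.003, 0.041 ,
37.8, -42.6, -8.9, 0.001, 0.003, 0.041 ,
36.1, -44.2, -8.8, 0.001, 0.003, 0.041 ,
```

Call:
carry_out(commands=[42,-38,-9,0.001,0.003,0.041,41,-40,-9,0.001,0.003,0.041,39,-42,-9,0,0.003,0.041,33,-48,-9,0,0.003,0.041,25,-55,-9,0,0.003,0.041])

```text
time_s: 42.58
tcp_pos: [0.4138, -0.0778, 0.3239]
ee_rot: [[-1.0, -0.001, -0.016], [-0.001, 1.0, -0.0], [0.016, -0.0, -1.0]]
wrist_force: [0.1, -0.5, 0.9]
gripper_width: 1.001
```

```bash
python3 plan.py 200 -560 320 0 58
```

```text
t 42.58 tcp [413.8 -77.8 323.9] d [-213.8 -482.2   -3.9] rows 9 F [ 0.1 -0.5  0.9] w 87.1
23.8, -53.5, 0.8, -0, -0.002, 0 ,
23.8, -53.6, 0.8, -0, -0.002, 0 ,
23.8, -53.6, 0.7, -0, -0.002, 0 ,
23.8, -53.6, 0.7, -0, -0.002, 0 ,
23.8, -53.6, 0.7, -0, -0.002, 0 ,
23.8, -53.6, 0.6, -0, -0.002, 0 ,
23.8, -53.6, 0.6, -0, -0.002, 0 ,
23.8, -53.6, 0.5, -0, -0.002, 0 ,
23.8, -53.6, 0.5, -0, -0.002, 0 ,
```

Call:
carry_out(commands=[20,-54,0,0,-0.002,0,20,-54,0,0,-0.002,0,20,-54,0,0,-0.002,0,22,-54,0,0,-0.002,0,24,-54,0,0,-0.002,0])

```text
time_s: 43.2
tcp_pos: [0.3057, -0.3536, 0.3214]
ee_rot: [[-1.0, -0.008, -0.011], [-0.008, 1.0, 0.003], [0.011, 0.003, -1.0]]
wrist_force: [0.8, -0.5, -0.2]
gripper_width: 1.002
```

Call:
carry_out(commands=[26,-54,0,0,-0.002,0,28,-54,0,0,-0.002,0,28,-54,0,0,-0.002,0,28,-45,0,0,-0.002,0])

```text
time_s: 43.7
tcp_pos: [0.1954, -0.5675, 0.3149]
ee_rot: [[-1.0, -0.011, -0.008], [-0.011, 1.0, 0.012], [0.008, 0.012, -1.0]]
wrist_force: [1.6, -1.0, 0.2]
gripper_width: 1.006
```

Run:
```python
from h import *
print(sense()['time_s'],sense()['tcp_pos'])
im=capture("top");save("top2",im);save("top2c",crop(im,265,165,335,255,6));save("top2m",crop(im,110,170,240,260,6))
im=capture("side");save("side2",im);save("side2c",crop(im,180,170,340,390,2.7))
```

```text
43.7 [ 0.19542418 -0.567503    0.31492771]
```

View pics/top2.png

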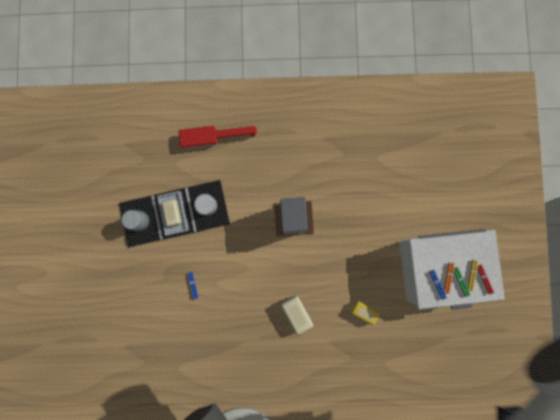

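View pics/top2c.png

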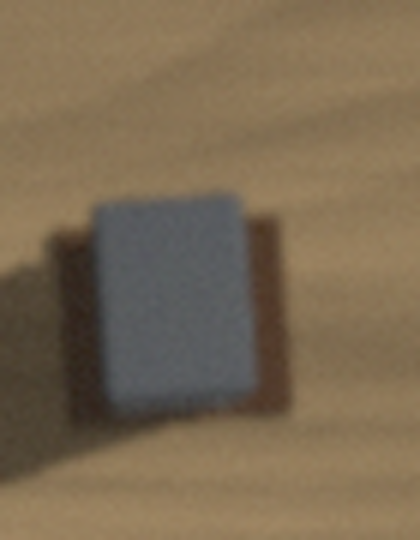

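View pics/side2c.png

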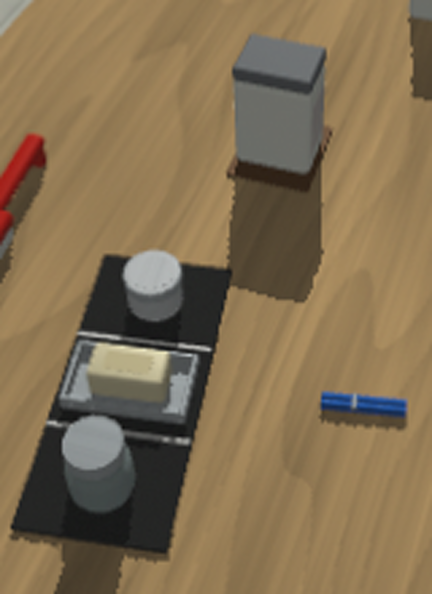

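View pics/top2m.png

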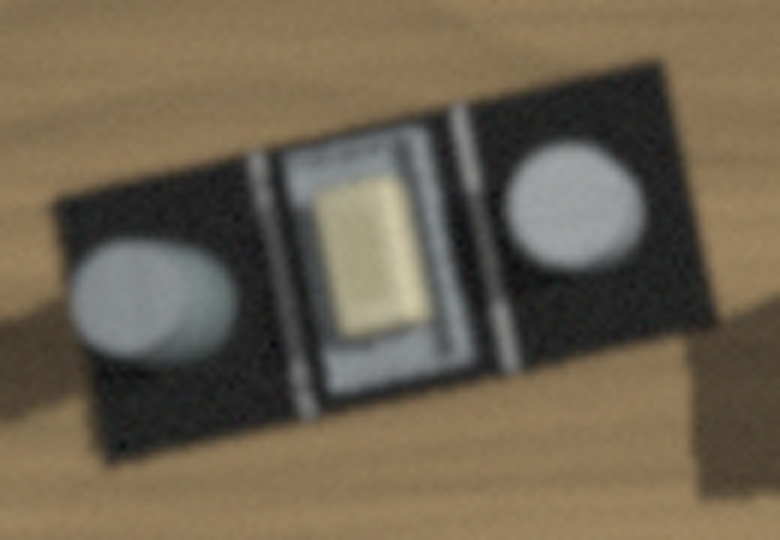

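Run:
```python
from fit import *
t=calibration("top");i=[0,1,2,3]
A=lambda p:uc(p,265,165,6); M=lambda p:uc(p,110,170,6)
print("cork",fit([(t,A([(52,234),(278,217),(291,412),(70,422)]),i)],.004,[.58,-.15,0],.088,.1))
print("can",fit([(t,A([(95,202),(241,194),(256,393),(110,403)]),i)],.129,[.58,-.15,0],.08,.06))
m,r=fit([(t,M([(55,204),(660,63),(716,323),(107,463)]),i)],.006,[.6,.16,.2],.124,.28);print("mat",m)
cc,ss=np.cos(m[2]),np.sin(m[2])
def im(n,q): e=q[:2]-m[:2];print(n,e@[cc,ss],e@[-ss,cc])
im("tin",back(t,M([(570,205)]),.046)[0]);im("jar",back(t,M([(128,299)]),.070)[0])
d,r=fit([(t,M([(284,150),(425,122),(475,363),(331,393)]),i)],.02,[.6,.16,.2],.106,.06);im("dish",d);print(d)
im("soap",back(t,M([(372,257)]),.04)[0])
```

```text
cork (array([ 0.58576126, -0.14939218,  0.04308345]), array([[ 0.1, -0.7],
       [ 0.1, -0.5],
       [ 0.4,  0.2],
       [-0.7,  1.1]]))
can (array([ 0.58674252, -0.14923548,  0.04385908]), array([[-0.5, -0.1],
       [ 0.6, -0.5],
       [ 0.6,  0.2],
       [-0.7,  0.3]]))
mat [0.60630688 0.16821686 0.20100252]
tin 0.0006731549927859869 -0.0931660575459606
jar 0.0005918584061562047 0.09185257403923013
dish 0.0011877842543982406 -0.001971418164062935
[0.60786435 0.16652228 0.18729416]
soap -0.0011229241588516293 -0.00423365780073673
```

```bash
python3 -c "
from station import *
print(sense()['time_s'],sense()['joint_velocities'].round(1));print(finish_job())"
```

```text
43.8 [ 3.7 -3.1 -2.9 -1.5 -0.5 -2.5]
the job is handed in; nothing more can be done
None
```

The hand-wash kit is laid out on the drip mat and the job was handed in at about 44 s. I moved the canister aside, put the tin in the right bay and stood the canister back on its cork. Then came the dish in the middle bay, the small cream soap in the dish and the jar in the left bay. The brush, clothespin and look-alikes appear unmoved in the last pictures, and the basket was not touched.

| Check | Last measurement |
|---|---|
| Tin and jar | within about 1–2 mm of their bay centres (wrist and top views) |
| Dish | within about 2 mm of the bay centre. The wrist view shows it square to about 0.005 rad; a rough top-view fit gave about 0.014 rad off |
| Soap | within 1 mm of the dish centre and lengthways to about 0.01 rad (wrist view) |
| Canister | about 1 mm from the cork's centre and square to within 0.01 rad |

**Disagreement:** the top view put the soap about 2 mm across and 2 mm lengthways off the dish centre. I put this down to the bar's visible side face there and trusted the closer wrist view.

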